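# Bring a top-heavy jar balance level and hold it for the reading

### The arm

A 7-joint arm with a two-finger parallel gripper is mounted at the origin on the work surface. World frame = base frame: x ahead of the robot, y to its left, z up, the work surface at z = 0. Lengths are in m, angles in degrees, forces in N, time in s.
With the tool pointing down it reaches from about 0.425 to 0.825 m from the base axis. Payload 3.6 kg.
Tool frame: the origin (TCP) lies at the very end of the fingers, on their centre line; the grasp point (between the pads) lies 19 mm behind it; z points along the fingers, y is the line along which they close (so a half turn about z gives the same grasp; the last joint's range is limited). The gripper opens to 85 mm and grips with 20 to 120 N. Pads are 22 mm wide; open, the fingers measure 114 mm over their backs; the gripper's body (76 mm by 85 mm) begins 54 mm behind the grasp point. The pads swing forward as they close: fully open they stand 13 mm farther back than shut.
Start: joints at [61.564, 35.231, -0.722, 81.555, 0.464, 63.22, -2.315], TCP at [0.294, -0.58, 0.195] pointing down, gripper open.
Joint ranges: [-178.69, 178.69], [-17.37, 117.87], [-77.05, 75.6], [15.02, 138.74], [-78.02, 258.01], [0.78, 113.62], [-162.83, 162.83]. Speed limits (degrees/s): [159.86, 159.86, 180, 180, 180, 180, 180].

### API

Orientations are given as [roll, pitch, yaw] about the fixed x, y, z axes, in that order (R = Rz(yaw) Ry(pitch) Rx(roll)).
In Python, from cell import r gives the robot as it stands. The module is installed in compiled form; this text tells all that it offers.
- The arm moves only by the tool move_arm, never from a script. Its argument "rows" is a list that holds one entry, the list of rows, each a list of 7 numbers: the shift along the world's x, y, z in units of 500 mm (1.0 is 500 mm), then the turn, a rotation vector about the world's x, y, z in units of 360 degrees (1.0 is 360 degrees), then the finger opening in mm, from 0 to 85.4. In form: [[[tx, ty, tz, rx, ry, rz, gripper], ...]]. A call has exactly 10 rows; each row shifts and turns the commanded pose from where the row before left it; what a row does not reach is not made up. A row lasts 1/8 s, in which the tool goes at most 62.5 mm and 10.7 degrees, less where a joint would pass 70% of its speed; a pose out of reach is approached as far as the arm can. A call with a number of a shift or a turn outside -1 to 1 is refused whole. A call with a gripper value outside its range is refused whole. The fingers move at their own pace and stop on an object; "grip_force" is the grip in N (left out, the last holds). Time passes only in rows, so rows that do not move let the fingers close, or fill a call up. It gives the time, the measured TCP pose, the force, the opening and the grip force at its end, in the units of the state.
- r.sense(): the state, without advancing time (a new reading comes with each control period).
- r.grab_frame(name): name is "scene" or "top" or "wrist"; returns a dict with "image" (384x512x3 uint8, blue, green, red), "intrinsics" (3x3 intrinsics, pixels), "world_from_camera" (4x4, takes a point from camera to world coordinates); the wrist camera has in their place "mount" (4x4, takes a point from camera to tool coordinates, whose origin is the TCP and whose axes are the flange's). Camera axes: x right, y up, looking along -z (the intrinsics and any distortion apply to the point x, -y, -z); pixel columns grow to the right and rows downward; lengths in m; the calibration is good to about 2 mm. A picture is of the moment at which its call begins: read the wrist's pose just before it. There is no depth.
- r.hand_in(): hands the job in; it is judged then, once.
The state is a dict: "clock": time; "q": joint angles; "joint_velocities": joint speeds; "joint_torque": joint torques, N m; "eef_pos": TCP position; "orientation": TCP orientation; "ft_force": force on the tool from outside, world axes, zero at the start; "ft_torque": the same for the moment, N m; "grip_width": finger opening in m; "grip_force": force on a finger pad.
Only numpy, scipy, OpenCV 4.12 (cv2) and the standard library are available. Lean on these libraries where they do the work, as an engineer would, in place of code of your own. Each camera call takes 0.05 s, during which the arm holds its last target. There are 200 camera calls.

### The job

Check the filled jar on the counter balance: using only the trim lever, bring the beam from its rest to level, so that the needle stands at the long middle mark, and keep it there for 5 seconds without a break. Then ease the beam gently back down on the rest where it lay and let go of the lever, leaving it lying there quietly; the beam must never be thrown over or dropped, and leave the beam, its jars and the other things on the counter untouched.

Things in the scene. Friction and masses are not known exactly. Their poses are not given: they have to be found in the camera images.
- balance: White frame, fixed, base plate 170 (x) x 460 (y) x 20 mm; origin on the counter under the pivot of the beam, 35 mm towards +x from the plate's middle. Its x axis is the pivot axis and points away from the lever and robot; y runs along the level beam to the robot's left, z up. Place and yaw vary.
- pivot (a point): Point on the pivot axis in the beam's plane, 150 mm above the counter. Beam and lever turn about this one axis. The lever sits on the beam's shaft by a torsion spring: torque on the beam = 0.33 N m/rad (nominal) x joint lever. The spring is softer than the beam is top-heavy, so with the lever kept still in space the beam falls away from level to a rest; only constant correcting holds it.
- beam (a joint): Tilt of the beam, rad: 0 level (needle upright, at the long middle mark), positive with the left (+y) jar up and the needle leaning to -y. Rests stop it at -0.25 and +0.25; it starts on -0.25, left jar down. Top-heavy: gravity drives it away from level with about 0.46 N m per rad of tilt (nominal); inertia 0.055 kg m2, damping 0.012 N m s/rad. Short marks 0.07 rad either side of level.
- lever (a joint): Angle of the trim lever relative to the beam, rad = twist of the spring; 0 relaxed (in line with the needle), positive with its top further to -y. Range +-0.9. Its lean from upright in space is beam + lever: starts near -0.25, top to the left (+y). Let go, it springs back in line with the needle. The beam leaves its rest when lever is about 0.4 (0.1 to 0.8 depending on the jars). Lever 60 g.
- grip (a point): Middle of the free part of the lever's round black crossbar (22 mm thick, 70 mm long, parallel to the pivot axis, on the robot's side). In the balance's frame at (-0.143, -0.120 sin(a), 0.150 + 0.120 cos(a)) m, where a = beam + lever. Grasp from above, fingers closing along balance y; the bar turns between the pads, the tool kept upright. The lever's blade begins 33 mm from here towards +x.
- needle_tip (a point): Tip of the beam's black needle, 145 mm above the pivot when level; white plate with black marks behind it.
- beam_arms: The beam itself, an aluminium bar 22 x 360 x 18 mm with a steel pan, diameter 100 mm, at each end; origin on the pivot axis in the beam's plane, y along the beam to the left. 0.6 kg (real within 10 percent).
- sample_jar: Filled jar fixed in the left (+y) pan, diameter 80, height 130 mm, 180 mm from the pivot; origin under its centre. Nominal 0.60 kg, real 0.57 to 0.66. Being lighter or heavier than the other jar it adds a steady torque of +0.07 to -0.13 N m on the beam.
- reference_jar: Like jar fixed in the right (-y) pan, 180 mm from the pivot, nominal 0.60 kg, real within 2 percent; origin under its centre.
- jar_a: Bystander: closed jar, diameter 80, height 130 mm, origin under its centre.
- jar_b: Bystander: closed jar, diameter 80, height 130 mm, origin under its centre.
- jar_c: Bystander: small closed jar, diameter 68, height 100 mm, origin under its centre.
- label_roll: Bystander: paper roll, outer diameter 70, height 30 mm, origin under its centre.
- weight_big: Bystander: brass weight, diameter 40, height 55 mm, in front of the balance, origin under its centre.
- weight_small: Bystander: brass weight, diameter 28, height 40 mm, in front of the balance, origin under its centre.
- lid_spare: Bystander: steel jar lid lying flat, diameter 74, height 14 mm, in front of the balance, origin under its centre.

How it is judged:
By the outcome, as a careful person would: the job done as asked, in the order asked, and still so for the second after the job is handed in, with the robot touching nothing.
It also fails if it takes over 72 s, if anything falls off the work surface, if the arm or the gripper's body presses on something with over 40 N, if the wrist force passes 120 N, or if a joint passes its speed limit or range.

## Working session

There is one attempt and no reset: what is moved stays moved. The work goes in short steps, Python scripts to look and compute and a tool call to move; the robot and the scene stay as the last step left them, time stands still between calls to the robot, and variables do not carry over. Pictures are saved under pics/ and viewed, at most 10 in all, crops included, and the job is handed in when it is done.

Besides the shell and the picture viewer there is one more tool, called after ">>>" by a JSON object that holds its "method" and its "body". move_arm: Moves the arm, as the interface text tells. Shifts and turns lie within -1 to 1; 1 stands for 500 mm of shift or 360 degrees of turn. Its arguments: {"type":"object","properties":{"rows":{"type":"array"},"grip_force":{"type":"number"}},"required":["rows"]}

```bash
mkdir -p pics
python3 - <<'E'
from cell import r
import cv2,numpy as np
s=r.sense();print({k:np.round(v,3) for k,v in s.items()})
for n in("scene","top"):
    f=r.grab_frame(n);cv2.imwrite(f"pics/{n}0.png",f["image"]);print(n,f["intrinsics"].round(1).tolist(),f["world_from_camera"].round(4).tolist())
E
```

```text
{'clock': np.float64(0.0), 'q': array([61.565, 35.289, -0.723, 81.645,  0.465, 63.218, -2.316]), 'joint_velocities': array([ 0.069,  0.011, -0.042, -0.002,  0.057, -0.005, -0.007]), 'joint_torque': array([-0.0000e+00, -4.6921e+01,  2.5900e-01, -1.7103e+01,  1.0000e-02,
        1.0000e-02,  0.0000e+00]), 'eef_pos': array([ 0.294, -0.579,  0.193]), 'orientation': array([-1.79851e+02,  3.00000e-03,  2.69200e+01]), 'ft_force': array([-0.36 , -0.147,  0.113]), 'ft_torque': array([-0.025,  0.073, -0.   ]), 'grip_force': np.float64(0.0), 'grip_width': np.float64(0.086)}
scene [[433.0, 0.0, 266.3], [0.0, 433.0, 189.6], [0.0, 0.0, 1.0]] [[-0.9268, -0.2146, 0.3081, 1.0458], [0.3754, -0.551, 0.7453, 1.2145], [0.0099, 0.8064, 0.5913, 1.1317], [0.0, 0.0, 0.0, 1.0]]
top [[466.8, 0.0, 256.3], [0.0, 466.8, 194.1], [0.0, 0.0, 1.0]] [[0.0267, 0.9916, -0.1269, 0.3488], [-0.9996, 0.0267, -0.0018, 0.0402], [0.0016, 0.1269, 0.9919, 1.7249], [0.0, 0.0, 0.0, 1.0]]
```

View pics/scene0.png

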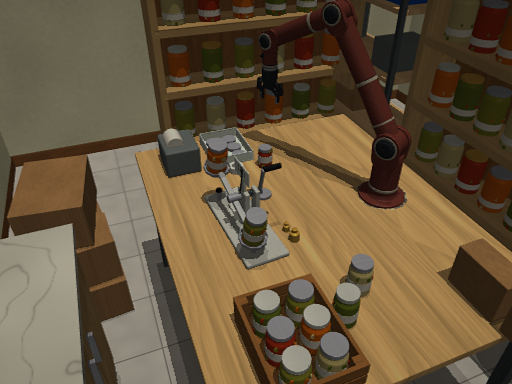

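View pics/top0.png

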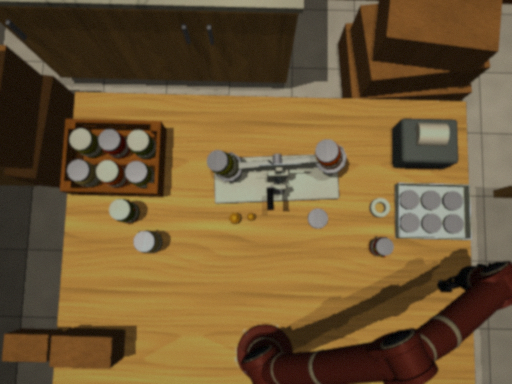

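The scene view shows the balance at about (245,205), with the sample jar near (255,235) and the crossbar near (272,167). The top view shows the white plate from (215,175) to (340,200), the crossbar near (270,198), weights at (236,217) and (251,216), and the lid at (318,218).

Run:
```python
import cv2,numpy as np
a=cv2.imread("pics/top0.png")[135:225,200:350];b=cv2.imread("pics/scene0.png")[130:270,195:305]
cv2.imwrite("pics/c0.png",np.hstack([cv2.resize(a,(500,300),interpolation=2)[:, :],cv2.resize(cv2.resize(b,None,fx=1,fy=1),(236,300),interpolation=2)]))
cv2.imwrite("pics/c1.png",cv2.resize(a,None,fx=5.3,fy=5.3,interpolation=2))
```

```text
(no output)
```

View pics/c1.png

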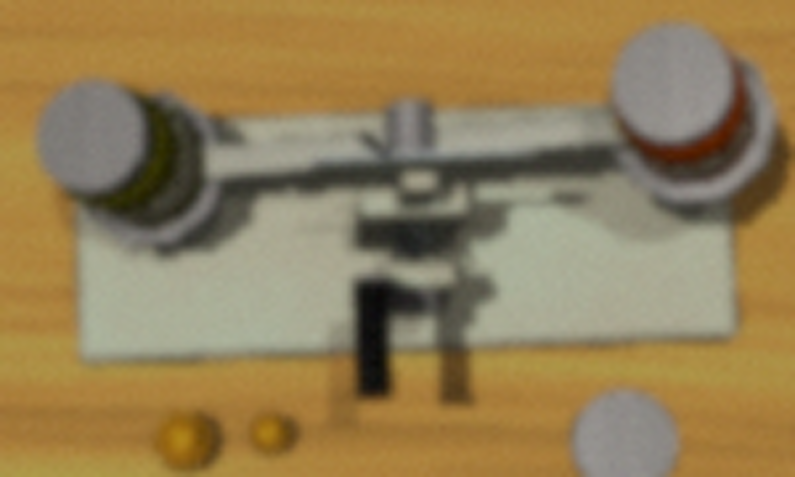

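The crop shows the plate's near corners at about (215.1,202.9) and (338.7,198.2) in full-image pixels. The crossbar runs from (270.4,188) to (270.4,209.5).

```bash
cat > h.py <<'E'
import numpy as np,cv2
from cell import r
def ray(f,p,z):
    K=f["intrinsics"];T=f["world_from_camera"]
    d=T[:3,:3]@np.array([(p[0]-K[0,2])/K[0,0],-(p[1]-K[1,2])/K[1,1],-1]);o=T[:3,3]
    return o+d*(z-o[2])/d[2]
def proj(f,P,T=None):
    T=f["world_from_camera"] if T is None else T
    c=np.linalg.inv(T)@np.append(P,1);K=f["intrinsics"]
    return K[0,2]+K[0,0]*c[0]/-c[2],K[1,2]-K[1,1]*c[1]/-c[2]
E
python3 - <<'E'
from h import *
f=r.grab_frame("top")
L=ray(f,(215.1,202.9),.02);R=ray(f,(338.7,198.2),.02)
print("corners",L,R,np.linalg.norm(L-R))
y=(L-R)/np.linalg.norm(L-R);x=np.array([y[1],-y[0],0]);yaw=np.degrees(np.arctan2(x[1],x[0]))
org=(L+R)/2+.12*x;org[2]=0
print("org",org,"yaw",yaw)
a=-.25
for X in(-.178,-.143,-.108):
    P=org+X*x-.12*np.sin(a)*y+[0,0,.15+.12*np.cos(a)];print(X,P,proj(f,P))
print("bar ends seen",ray(f,(270.4,188.5),.277),ray(f,(270.4,209.5),.277))
print(np.round(r.grab_frame("wrist")["mount"],3).tolist())
E
```

```text
corners [0.53036546 0.19373199 0.02      ] [ 0.5599793  -0.26007563  0.02      ] 0.4547728446462375
org [ 0.66491769 -0.02535768  0.        ] yaw 3.7336214323609718
-0.178 [ 0.48536223 -0.0073232   0.26626949] (np.float64(271.8782192888341), np.float64(210.3768242834896))
-0.143 [ 0.52028795 -0.00504407  0.26626949] (np.float64(271.40382912313993), np.float64(199.2995006149786))
-0.108 [ 0.55521366 -0.00276494  0.26626949] (np.float64(270.9322971959147), np.float64(188.28891870237277))
bar ends seen [ 0.55298284 -0.00079775  0.277     ] [ 0.48697349 -0.00231056  0.277     ]
[[0.0, 0.952, 0.306, 0.078], [1.0, -0.0, -0.0, -0.001], [0.0, 0.306, -0.952, -0.179], [0.0, 0.0, 0.0, 1.0]]
```

>>> {"method": "move_arm", "body": {"rows": [[[0,0,0.125,0,0,0,85],[0,0,0.125,0,0,0,85],[0,0,0.124,0,0,0,85],[0.0324,0.0824,0,0,0,-0.0046,85],[0.0324,0.0824,0,0,0,-0.0046,85],[0.0324,0.0824,0,0,0,-0.0046,85],[0.0324,0.0824,0,0,0,-0.0046,85],[0.0324,0.0824,0,0,0,-0.0046,85],[0.0324,0.0824,0,0,0,-0.0046,85],[0.0324,0.0824,0,0,0,-0.0046,85]]], "grip_force": 40}}

```text
clock: 1.45
eef_pos: [0.4079, -0.2896, 0.3815]
orientation: [-180.0, 0.0, 15.3]
ft_force: [0.3, 0.8, -0.1]
grip_width: 0.0848
grip_force: 0.0
```

>>> {"method": "move_arm", "body": {"rows": [[[0.0324,0.0824,0,0,0,-0.0046,85],[0.0324,0.0824,0,0,0,-0.0046,85],[0.0324,0.0824,0,0,0,-0.0046,85],[0.0324,0.0824,0,0,0,-0.0046,85],[0.0324,0.0824,0,0,0,-0.0046,85],[0.0324,0.0824,0,0,0,-0.0046,85],[0.0324,0.0824,0,0,0,-0.0046,85],[0,0,0,0,0,0,85],[0,0,0,0,0,0,85],[0,0,0,0,0,0,85]]]}}

```text
clock: 2.7
eef_pos: [0.5208, -0.0044, 0.3816]
orientation: [180.0, 0.0, 3.6]
ft_force: [-1.3, 0.4, 0.3]
grip_width: 0.0852
grip_force: 0.0
```

Run:
```python
from h import *
s=r.sense();print(s["clock"],s["eef_pos"],s["orientation"],s["q"],s["ft_force"])
im=[]
for n in("wrist","top","scene"):
    f=r.grab_frame(n);im.append(f["image"]);cv2.imwrite(f"pics/{n}1.png",f["image"])
    if n=="wrist":print(f["intrinsics"].tolist())
cv2.imwrite("pics/v1.png",np.vstack([np.hstack([cv2.resize(im[0],(400,300)),cv2.resize(im[1],(400,300))]),np.hstack([cv2.resize(im[1][135:225,200:350],(400,240),interpolation=2),cv2.resize(im[2][130:265,190:310],(400,240),interpolation=2)])]))
```

```text
2.7 [ 0.52078298 -0.00439928  0.38163149] [1.79954105e+02 8.29622156e-03 3.57724213e+00] [  6.28416849  16.50047418 -11.64629707  82.85571881   3.37426238
  80.99032322 -91.84713788] [-1.2726372   0.35522959  0.30951862]
[[272.72836613457633, 0.0, 253.26110603478764], [0.0, 272.72836613457633, 191.64319669830363], [0.0, 0.0, 1.0]]
```

View pics/v1.png

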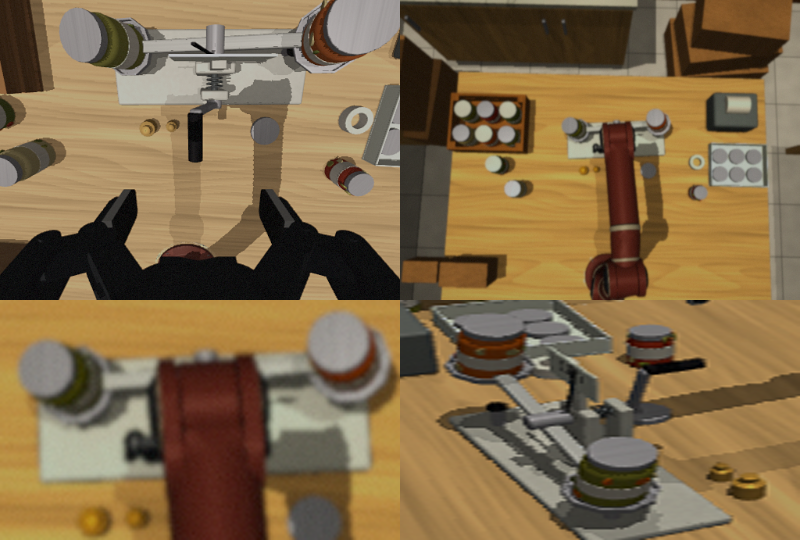

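The picture shows (top left, wrist) the bar at about (195,113) to (195,160) and the needle against the marks plate. Both lids are clear in the top and scene views, so the lids can serve as a tilt gauge. The bar also needs refining.

Run:
```python
from h import *
from scipy.spatial.transform import Rotation as R
s=r.sense();f=r.grab_frame("wrist");im=f["image"]
T=np.eye(4);T[:3,:3]=R.from_euler("xyz",s["orientation"],degrees=True).as_matrix();T[:3,3]=s["eef_pos"];W=T@f["mount"];f["world_from_camera"]=W
m=(im.max(2)<45).astype(np.uint8);n,l,st,c=cv2.connectedComponentsWithStats(m)
for i in range(1,n):
    if st[i,4]>150:print("dark",st[i],c[i])
    if 150<st[i,4]<3000 and 225<c[i][0]<275 and 120<c[i][1]<220:
        x,y,w,h=st[i,:4]; print("bar ends",ray(f,(x+w/2,y+2),.277),ray(f,(x+w/2,y+h-1),.277),ray(f,(x+w/2,y+h/2),.270))
p=cv2.cvtColor(im,cv2.COLOR_BGR2HSV)
pl=(p[...,1]<50)&(p[...,2]>100)
# plate near corners
for n in("top","scene"):
    f2=r.grab_frame(n);g=f2["image"];h=cv2.cvtColor(g,cv2.COLOR_BGR2HSV)
    m=((h[...,1]<40)&(h[...,2]>105)).astype(np.uint8);m=cv2.morphologyEx(m,cv2.MORPH_OPEN,np.ones((5,5)))
    k,l,st,c=cv2.connectedComponentsWithStats(m,connectivity=4)
    for i in range(1,k):
        if 80<st[i,4]<1500 and 190<c[i][0]<360 and 120<c[i][1]<270:print(n,st[i],c[i])
    for q in ((223,163),(328,152)) if n=="top" else ((255,215),(217,142)):print(g[q[1]-1:q[1]+2,q[0]-1:q[0]+2].mean((0,1)),h[q[1],q[0]])
```

```text
dark [  0 126  19  38 315] [ 10.01269841 142.67301587]
dark [ 241  145   20   63 1104] [249.93206522 174.79619565]
bar ends [0.55569597 0.00099907 0.277     ] [ 0.48926504 -0.00307005  0.277     ] [ 0.52235776 -0.00098793  0.27      ]
dark [    0   242   512   142 36158] [253.81788263 338.61604624]
top [316 140  22  22 379] [326.52242744 150.65699208]
top [208 151  19  20 300] [217.00333333 160.45      ]
top [297 156  18   7 111] [305.61261261 159.13513514]
top [239 159  18  10 142] [247.74647887 163.51408451]
top [301 172  37  25 408] [320.07598039 182.25      ]
top [216 173  39  29 759] [232.54545455 188.97628458]
[134.66666667 137.88888889 141.33333333] [ 11  14 144]
[152.88888889 157.22222222 161.        ] [ 15  13 163]
scene [208 135  26  15 259] [219.77606178 141.86100386]
scene [211 202  13  17 130] [217.         210.15384615]
scene [247 207  20  17 275] [256.35636364 214.97090909]
scene [224 224  14  20 165] [231.13939394 232.89090909]
scene [245 229  42  37 581] [269.18244406 249.43201377]
[128.         127.66666667 130.55555556] [160   6 131]
[124.55555556 124.66666667 127.22222222] [ 10   6 128]
```

>>> {"method": "move_arm", "body": {"rows": [[[0.0024,0.0068,-0.03,0,0,0,85],[0,0,-0.034,0,0,0,85],[0,0,-0.034,0,0,0,85],[0,0,-0.034,0,0,0,85],[0,0,-0.034,0,0,0,85],[0,0,-0.034,0,0,0,85],[0,0,-0.034,0,0,0,85],[0,0,-0.034,0,0,0,85],[0,0,0,0,0,0,85],[0,0,0,0,0,0,85]]]}}

```text
clock: 4.25
eef_pos: [0.5228, 0.0007, 0.2483]
orientation: [-180.0, -0.1, 3.7]
ft_force: [-0.5, 1.2, 0.4]
grip_width: 0.0849
grip_force: 0.0
```

Run:
```python
from h import *
s=r.sense();print(s["clock"],s["eef_pos"],s["orientation"],s["ft_force"])
im={n:r.grab_frame(n)["image"] for n in("wrist","top","scene")}
for n in im:cv2.imwrite(f"pics/{n}_ref.png",im[n])
cv2.imwrite("pics/v2.png",np.hstack([cv2.resize(im["wrist"],(400,300)),cv2.resize(im["scene"][130:265,190:310],(400,300),interpolation=2)]))
```

```text
4.25 [0.52283038 0.00066014 0.24833063] [-1.79997448e+02 -8.29078850e-02  3.73072546e+00] [-0.46500975  1.23194603  0.35328663]
```

View pics/v2.png

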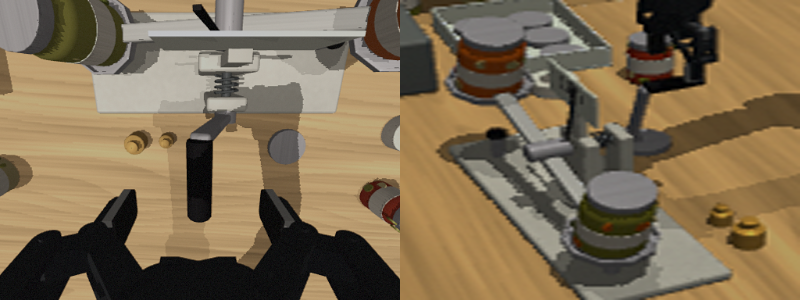

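The wrist view shows the bar centred between the open fingers, at (199,180). The needle is visible at the top, from about (165,8) to (190,25), beyond the marks plate edge at row 37. It should make a precise tilt gauge, so I'm zooming in.

Run:
```python
from h import *
im=cv2.imread("pics/wrist_ref.png")[0:80,170:350]
cv2.imwrite("pics/c2.png",cv2.resize(im,None,fx=4.4,fy=4.4,interpolation=0))
m=im.max(2)<60
for y in range(0,60,2):print(y,(np.where(m[y])[0]+170).tolist()[:40])
```

```text
0 []
2 []
4 []
6 [247, 248, 249, 250, 251, 252, 253, 254, 255, 256, 257]
8 [247, 248, 249, 250, 251, 252, 253, 254, 255, 256, 257, 258]
10 [247, 248, 249, 250, 251, 252, 253, 254, 255, 256, 257, 258, 259]
12 [247, 248, 249, 250, 251, 252, 253, 254, 255, 256, 257, 258, 259, 260, 261]
14 [248, 249, 250, 251, 252, 253, 254, 255, 256, 257, 258, 259, 260, 261, 262]
16 [249, 250, 251, 252, 253, 254, 255, 256, 257, 258, 259, 260, 261, 262, 263, 264]
18 [251, 252, 253, 254, 255, 256, 257, 258, 259, 260, 261, 262, 263, 264, 265]
20 [253, 254, 255, 256, 257, 258, 259, 260, 261, 262, 263, 264, 265, 266]
22 [255, 256, 257, 258, 259, 260, 261, 262, 263, 264, 265, 266, 267, 268]
24 [256, 257, 258, 259, 260, 261, 262, 263, 264, 265, 266, 267, 268, 269]
26 [258, 259, 260, 261, 262, 263, 264, 265, 266, 267, 268, 269, 270, 271]
28 [260, 261, 262, 263, 264, 265, 266, 267, 268, 269, 270, 271, 272]
30 [262, 263, 264, 265, 266, 267, 268, 269, 270, 271, 272, 273, 274]
32 [264, 265, 266, 267, 268, 269, 270, 271, 272, 273, 274, 275]
34 [265, 266, 267, 268, 269, 270, 271, 272, 273, 274, 275, 276, 277]
36 [267, 268, 269, 270, 271, 272, 273, 274, 275, 276, 277, 278]
38 [269, 270, 271, 272, 273, 274, 275, 276, 277, 278, 279, 280]
40 []
42 []
44 []
46 []
48 []
50 []
52 []
54 []
56 []
58 []
```

View pics/c2.png

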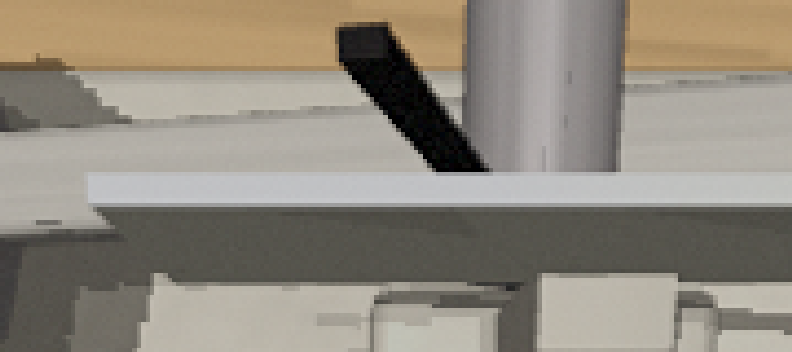

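The zoom shows the needle's dark tip face at about (252,9) with its front face running down to row 38. The marks plate's top edge spans rows 40–47, with its left end at col 190. I'll close on the bar and build the gauge.

>>> {"method": "move_arm", "body": {"rows": [[[0,0,0,0,0,0,40],[0,0,0,0,0,0,10],[0,0,0,0,0,0,10],[0,0,0,0,0,0,10],[0,0,0,0,0,0,10],[0,0,0,0,0,0,10],[0,0,0,0,0,0,10],[0,0,0,0,0,0,10],[0,0,0,0,0,0,10],[0,0,0,0,0,0,10]]], "grip_force": 40}}

```text
clock: 5.65
eef_pos: [0.5223, 0.0006, 0.2476]
orientation: [-180.0, -0.0, 3.7]
ft_force: [0.6, 0.5, 1.1]
grip_width: 0.0102
grip_force: 0.0
```

```bash
cat >> h.py <<'E'
from scipy.spatial.transform import Rotation as Rot
def wrist(avg=False):
    s=r.sense();f=r.grab_frame("wrist")
    T=np.eye(4);T[:3,:3]=Rot.from_euler("xyz",s["orientation"],degrees=True).as_matrix();T[:3,3]=s["eef_pos"]
    f["world_from_camera"]=T@f["mount"];return s,f
def feat(im):
    g=im.max(2).astype(int)
    # plate top edge: bright rows; needle: dark above it
    m=(g[:75,150:370]<60).astype(np.uint8)
    n,l,st,c=cv2.connectedComponentsWithStats(m)
    ok=[i for i in range(1,n) if st[i,4]>60 and st[i,1]<35]
    i=max(ok,key=lambda i:st[i,4]);rows=[]
    for y in range(st[i,1],st[i,1]+st[i,3]):
        xs=np.where(l[y]==i)[0];rows.append((y,xs.min()+150,xs.max()+150))
    return np.array(rows)
E
python3 - <<'E'
from h import *
s,f=wrist();im=f["image"];print(s["clock"],s["eef_pos"],s["orientation"],s["grip_width"],s["grip_force"],s["ft_force"])
F=feat(im);print(F[::3].tolist())
tip=F[(F[:,0]>=F[0,0])&(F[:,0]<=F[0,0]+6)];pt=((tip[:,1:].mean()),tip[:,0].mean())
print("tip",pt,ray(f,pt,.2905))
# plate edge: bluish bright band
b=(im[...,0]>195)
ys,xs=np.where(b[20:70]);print("bright rows",ys.min()+20 if len(ys) else None,len(ys))
cnt=b[:80].sum(1);print({i:int(c) for i,c in enumerate(cnt) if c>100})
row=np.argmax(cnt);xs=np.where(b[row])[0];print(row,xs.min(),xs.max(),len(xs),im[row,[180,195,240,300,400,470]].tolist())
for p in((xs.min(),row),(xs.max(),row)):
  for z in(.25,.28):print(ray(f,p,z))
E
```

```text
5.65 [0.52229445 0.0006499  0.24761569] [-1.79997604e+02 -6.18444376e-03  3.73455942e+00] 0.01016421945797388 0.0 [0.59813809 0.48924244 1.09797563]
[[4, 248, 257], [7, 247, 259], [10, 247, 261], [13, 248, 263], [16, 251, 265], [19, 254, 267], [22, 256, 270], [25, 259, 271], [28, 262, 274], [31, 264, 276], [34, 267, 278], [37, 269, 279]]
tip (np.float64(253.07142857142858), np.float64(7.0)) [0.63920424 0.00867216 0.2905    ]
bright rows 38 1490
{38: 182, 39: 210, 40: 195, 41: 200, 42: 193, 43: 232, 44: 278}
44 190 467 278 [[172, 181, 185], [212, 209, 208], [213, 209, 209], [210, 209, 208], [203, 209, 208], [12, 35, 72]]
[0.63018631 0.04466543 0.25      ]
[0.62499785 0.03807584 0.28      ]
[ 0.64068231 -0.11511341  0.25      ]
[ 0.63370726 -0.09450592  0.28      ]
```

The grip width is 10 mm with zero force, so the bar was missed. I'll look.

Run:
```python
from h import *
w=r.grab_frame("wrist")["image"];t=r.grab_frame("scene")["image"]
cv2.imwrite("pics/v3.png",np.hstack([cv2.resize(w,(440,330)),cv2.resize(t[130:220,230:310],(340,330),interpolation=2)]))
cv2.imwrite("pics/wc.png",w)
```

```text
(no output)
```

View pics/v3.png

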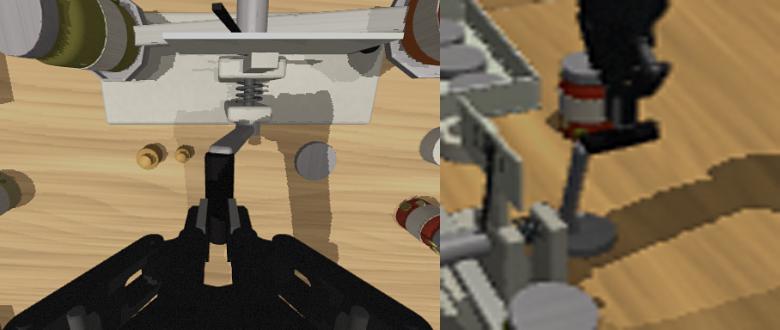

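>>> {"method": "move_arm", "body": {"rows": [[[0,0,0,0,0,0,0],[0,0,0,0,0,0,0],[0,0,0,0,0,0,0],[0,0,0,0,0,0,0],[0,0,0,0,0,0,0],[0,0,0,0,0,0,0],[0,0,0,0,0,0,0],[0,0,0,0,0,0,0],[0,0,0,0,0,0,0],[0,0,0,0,0,0,0]]], "grip_force": 40}}

```text
clock: 7.05
eef_pos: [0.5222, 0.0007, 0.2476]
orientation: [-180.0, -0.0, 3.7]
ft_force: [-0.1, 0.5, 0.8]
grip_width: 0.0002
grip_force: 0.0
```

Run:
```python
from h import *
w=r.grab_frame("wrist")["image"];s=r.sense();print(s["clock"],s["eef_pos"],s["grip_width"],s["grip_force"],s["ft_force"])
f=r.grab_frame("scene");t=f["image"]
cv2.imwrite("pics/v4.png",np.hstack([cv2.resize(w[150:320,170:350],(400,378),interpolation=0),cv2.resize(t[135:195,250:310],(378,378),interpolation=0)]))
print(proj(f,s["eef_pos"]),proj(f,np.array([.522,-.001,.266])))
```

```text
7.1 [0.52227281 0.00064336 0.24759219] -6.461649293872229e-05 0.0 [-0.61749832 -0.1495149   0.03582519]
(np.float64(271.96071410964237), np.float64(171.00046502233687)) (np.float64(271.94524271593025), np.float64(166.55294554651013))
```

View pics/v4.png

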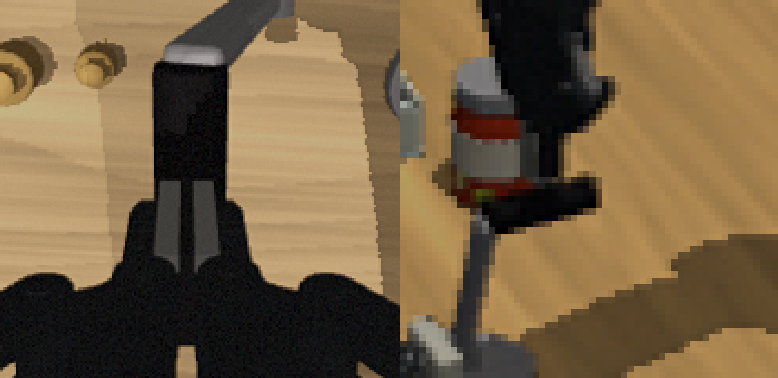

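The fingers are shut just above the bar. The real fingertips sit about 30 mm higher than the reported TCP suggests: in the scene view they end near row 163, where the TCP projects to row 171. I'll open, go down 22 mm and close again.

>>> {"method": "move_arm", "body": {"rows": [[[0,0,0,0,0,0,85],[0,0,0,0,0,0,85],[0,0,0,0,0,0,85],[0,0,0,0,0,0,85],[0,0,0,0,0,0,85],[0,0,-0.011,0,0,0,85],[0,0,-0.011,0,0,0,85],[0,0,-0.011,0,0,0,85],[0,0,-0.011,0,0,0,85],[0,0,0,0,0,0,85]]], "grip_force": 30}}

```text
clock: 8.4
eef_pos: [0.5219, 0.0007, 0.225]
orientation: [-180.0, 0.1, 3.7]
ft_force: [0.3, -0.2, 0.2]
grip_width: 0.0853
grip_force: 0.0
```

>>> {"method": "move_arm", "body": {"rows": [[[0,0,0,0,0,0,40],[0,0,0,0,0,0,30],[0,0,0,0,0,0,10],[0,0,0,0,0,0,10],[0,0,0,0,0,0,10],[0,0,0,0,0,0,10],[0,0,0,0,0,0,10],[0,0,0,0,0,0,10],[0,0,0,0,0,0,10],[0,0,0,0,0,0,10]]]}}

```text
clock: 9.65
eef_pos: [0.5223, 0.0008, 0.2258]
orientation: [-180.0, -0.0, 3.7]
ft_force: [-0.9, 0.4, 4.5]
grip_width: 0.0204
grip_force: 31.8
```

Run:
```python
from h import *
s,f=wrist();im=f["image"];print(s["clock"],s["eef_pos"],s["orientation"],s["grip_width"],s["grip_force"],s["ft_force"])
cv2.imwrite("pics/wg.png",im);t=r.grab_frame("scene")["image"]
cv2.imwrite("pics/v5.png",np.hstack([cv2.resize(im,(480,360)),cv2.resize(t[135:195,250:310],(300,360),interpolation=0)]))
try:print(feat(im)[::3].tolist())
except Exception as e:print(e)
```

```text
9.65 [0.52231699 0.00083251 0.22581794] [-1.79986894e+02 -1.63002353e-02  3.74399002e+00] 0.020420821917340747 31.82034730911255 [-0.89640425  0.40716165  4.52969629]
[[0, 252, 268], [3, 254, 269], [6, 256, 271], [9, 258, 273], [12, 261, 274], [15, 263, 277], [18, 265, 278], [21, 267, 280], [24, 269, 281]]
```

View pics/v5.png

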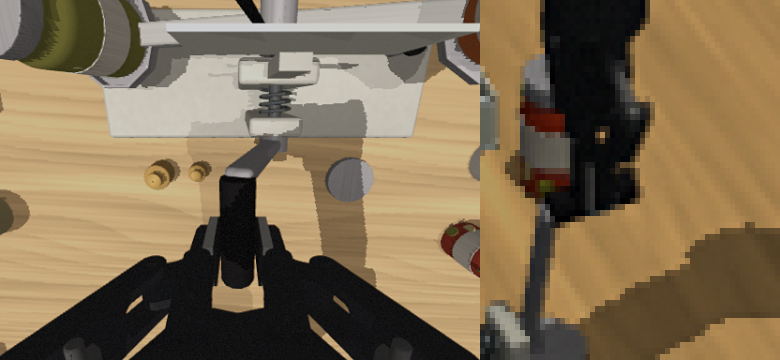

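The bar is now between the pads: width 20.4 mm, force 31.8 N. They hold slightly above its centre, so I'll regrip 4 mm lower.

>>> {"method": "move_arm", "body": {"rows": [[[0,0,0,0,0,0,32],[0,0,0,0,0,0,32],[0,0,-0.004,0,0,0,32],[0,0,-0.004,0,0,0,32],[0,0,0,0,0,0,10],[0,0,0,0,0,0,10],[0,0,0,0,0,0,10],[0,0,0,0,0,0,10],[0,0,0,0,0,0,10],[0,0,0,0,0,0,10]]]}}

```text
clock: 11.0
eef_pos: [0.522, 0.0005, 0.2213]
orientation: [180.0, 0.0, 3.7]
ft_force: [-0.3, -1.2, -2.8]
grip_width: 0.0204
grip_force: 30.8
```

Run:
```python
from h import *
from scipy.optimize import least_squares
s,f=wrist();im=f["image"];print(s["clock"],s["eef_pos"],s["orientation"],s["grip_width"],s["grip_force"],s["ft_force"])
cv2.imwrite("pics/wg2.png",im);g=r.grab_frame("scene");cv2.imwrite("pics/sg2.png",g["image"]);g=r.grab_frame("top");cv2.imwrite("pics/tg2.png",g["image"])
yaw=np.radians(3.73);x=np.array([np.cos(yaw),np.sin(yaw),0]);y=np.array([-np.sin(yaw),np.cos(yaw),0])
def mk(pos,ori):
    T=np.eye(4);T[:3,:3]=Rot.from_euler("xyz",ori,degrees=True).as_matrix();T[:3,3]=pos;return dict(intrinsics=f["intrinsics"],world_from_camera=T@f["mount"])
data=[(mk([.52229,.00065,.24761],[180,0,3.735]),cv2.imread("pics/wc.png"),16),(mk([.52232,.00083,.22582],[180,0,3.744]),cv2.imread("pics/wg.png"),1),(mk(s["eef_pos"],s["orientation"]),im,1)]
L=[]
for fr,i,r0 in data:
    F=feat(i);print(F[0],F[-1])
    for q in F[(F[:,0]>=r0)&(F[:,0]<F[-1,0]-1)]:
        K=fr["intrinsics"];T=fr["world_from_camera"]
        d=T[:3,:3]@np.array([((q[1]+q[2])/2-K[0,2])/K[0,0],-(q[0]-K[1,2])/K[1,1],-1]);L.append((T[:3,3],d))
def pts(xn):
    o=np.array([l[0] for l in L]);d=np.array([l[1] for l in L]);t=(xn-o@x)/(d@x);P=o+d*t[:,None];return P@y,P[:,2]
def res(p):
    Y,Z=pts(p[0]);return (Y-p[1])-np.tan(.25)*(Z-.15)
q=least_squares(res,[.64,-.06]);print(q.x,np.std(q.fun)*1e3,"mm"); Y,Z=pts(q.x[0]);print(Z.min(),Z.max(),np.linalg.inv(q.jac.T@q.jac)**.5)
for xn in(.63,.64,.65,.66):
    q2=least_squares(lambda p:res([xn,p[0]]),[-.06]);Y,Z=pts(xn);print(xn,q2.x,np.std(q2.fun)*1e3,Z.min(),Z.max())
print("bar implies yp",np.array([.522,-.001,0])@y-.0297,"tcp",s["eef_pos"]@y-.0297, "org top x,y",np.array([.66492,-.02536,0])@x,np.array([.66492,-.02536,0])@y)
```

```text
11.0 [5.22008795e-01 4.56125288e-04 2.21337289e-01] [1.79991758e+02 3.80855389e-02 3.72703307e+00] 0.020441756628768896 30.79655170440674 [-0.33276546 -1.20371456 -2.75729042]
[  4 247 257] [ 37 269 279]
[  0 252 268] [ 24 269 281]
[  0 255 270] [ 19 268 281]
[ 0.63887319 -0.0676264 ] 0.12619076326990455 mm
0.23833037403150115 0.27616510605800426 [[1.7780476  1.58740752]
 [1.58740752 1.42317484]]
0.63 [-0.07469886] 0.6618379889277335 0.279974656762506 0.30942409457179393
0.64 [-0.06672827] 0.15076869376869015 0.23304195717982013 0.27194153960922407
0.65 [-0.05875769] 0.8244215740090126 0.18610925759713434 0.23837525373100474
0.66 [-0.05078711] 1.552046623526577 0.1391765580144485 0.2058906749814652
bar implies yp -0.0646564908310882 tcp -0.06320402223730187 org top x,y 0.6618617050399632 -0.06856252184388092
```

```bash
cat > ctl.py <<'E'
import json,os,sys
from h import *
from scipy.optimize import least_squares
YAW=np.radians(3.73);X=np.array([np.cos(YAW),np.sin(YAW),0]);Y=np.array([-np.sin(YAW),np.cos(YAW),0])
XN,YP,R=.6388,-.0678,.12
S=json.load(open("st.json")) if os.path.exists("st.json") else dict(a=-.25,seg=[],meas=[],y0=None,pend=None,bias=None)
save=lambda:json.dump(S,open("st.json","w"))
def tilt(f):
    F=feat(f["image"]);F=F[(F[:,0]>=(1 if F[0,0]<2 else F[0,0]+10))&(F[:,0]<F[-1,0]-1)];K=f["intrinsics"];T=f["world_from_camera"]
    D=np.c_[((F[:,1]+F[:,2])/2-K[0,2])/K[0,0],-(F[:,0]-K[1,2])/K[1,1],-np.ones(len(F))]@T[:3,:3].T
    o=T[:3,3];P=o+D*((XN-o@X)/(D@X))[:,None]
    return -np.median(np.arctan2(P@Y-YP,P[:,2]-.15)),len(F)
def measure(n):
    if S["pend"]:
        t0=r.sense()["clock"]-1.25
        for i,a in enumerate(S["pend"]):S["seg"].append((t0+.125*i,a))
        S["a"]=S["pend"][-1];S["pend"]=None
    for _ in range(n):
        s,f=wrist();b,m=tilt(f)
        if S["bias"] is None:S["bias"]=b+.25;S["y0"]=float(s["eef_pos"]@Y)
        am=np.arcsin((S["y0"]+R*np.sin(.25)*1-s["eef_pos"]@Y)/R)
        S["meas"].append((float(s["clock"]),float(b-S["bias"]) ,float(am)))
        print("t %.2f b %.4f rows %d a_cmd %.4f a_meas %.4f ft %s grip %.4f z %.4f"%(s["clock"],b-S["bias"],m,S["a"],am,s["ft_force"].round(1),s["grip_width"],s["eef_pos"][2]))
    save()
def plan(seq):  # absolute a per row -> rows
    seq=list(seq);P=lambda a:-R*np.sin(a)*Y+np.array([0,0,R*np.cos(a)])
    pos=P(S["a"]);rows=[];out=[]
    for a in seq:
        d=np.round((P(a)-pos)/.5,4);pos=pos+d*.5;rows.append(d.tolist()+[0,0,0,10]);out.append(float(np.arcsin(-(pos@Y)/R)))
    S["pend"]=out;save();print("rows",[ [v+0.0 for v in q] for q in rows]);print("a:",np.round(out,4).tolist())
ramp=lambda da:plan(S["a"]+da*np.arange(1,11)/10)
E
python3 - <<'E'
from ctl import *
measure(2);print("bias",S["bias"]);ramp(.13)
E
```

```text
t 11.15 b -0.2500 rows 17 a_cmd -0.2500 a_meas 0.2500 ft [ 0.2 -1.1 -3.3] grip 0.0205 z 0.2214
t 11.20 b -0.2498 rows 17 a_cmd -0.2500 a_meas 0.2502 ft [-0.5 -0.4 -4.2] grip 0.0207 z 0.2213
bias -0.0015918030738841793
rows [[0.0002, -0.003, 0.0008, 0.0, 0.0, 0.0, 10.0], [0.0002, -0.0031, 0.0007, 0.0, 0.0, 0.0, 10.0], [0.0002, -0.003, 0.0006, 0.0, 0.0, 0.0, 10.0], [0.0002, -0.003, 0.0007, 0.0, 0.0, 0.0, 10.0], [0.0002, -0.0031, 0.0006, 0.0, 0.0, 0.0, 10.0], [0.0002, -0.0031, 0.0005, 0.0, 0.0, 0.0, 10.0], [0.0002, -0.003, 0.0005, 0.0, 0.0, 0.0, 10.0], [0.0002, -0.0031, 0.0005, 0.0, 0.0, 0.0, 10.0], [0.0002, -0.0031, 0.0004, 0.0, 0.0, 0.0, 10.0], [0.0002, -0.0031, 0.0004, 0.0, 0.0, 0.0, 10.0]]
a: [-0.2371, -0.2238, -0.211, -0.1982, -0.185, -0.1718, -0.1591, -0.146, -0.133, -0.1199]
```

>>> {"method": "move_arm", "body": {"rows": [[[0.0002,-0.003,0.0008,0,0,0,10],[0.0002,-0.0031,0.0007,0,0,0,10],[0.0002,-0.003,0.0006,0,0,0,10],[0.0002,-0.003,0.0007,0,0,0,10],[0.0002,-0.0031,0.0006,0,0,0,10],[0.0002,-0.0031,0.0005,0,0,0,10],[0.0002,-0.003,0.0005,0,0,0,10],[0.0002,-0.0031,0.0005,0,0,0,10],[0.0002,-0.0031,0.0004,0,0,0,10],[0.0002,-0.0031,0.0004,0,0,0,10]]]}}

```text
clock: 12.5
eef_pos: [0.523, -0.0133, 0.2256]
orientation: [-179.9, -0.0, 3.8]
ft_force: [-3.6, 3.9, 3.5]
grip_width: 0.0208
grip_force: 30.6
```

```bash
sed -i 's/R\*np.sin(.25)\*1-s/R*np.sin(-.25)-s/' ctl.py
python3 - <<'E'
from ctl import *
measure(2);ramp(.06)
E
```

```text
t 12.50 b -0.2509 rows 21 a_cmd -0.1199 a_meas -0.1320 ft [-3.6  3.9  3.5] grip 0.0208 z 0.2256
t 12.55 b -0.2516 rows 21 a_cmd -0.1199 a_meas -0.1294 ft [-4.1  5.6  3.8] grip 0.0207 z 0.2257
rows [[0.0001, -0.0014, 0.0002, 0.0, 0.0, 0.0, 10.0], [0.0001, -0.0015, 0.0001, 0.0, 0.0, 0.0, 10.0], [0.0001, -0.0014, 0.0002, 0.0, 0.0, 0.0, 10.0], [0.0001, -0.0014, 0.0001, 0.0, 0.0, 0.0, 10.0], [0.0001, -0.0014, 0.0002, 0.0, 0.0, 0.0, 10.0], [0.0001, -0.0015, 0.0001, 0.0, 0.0, 0.0, 10.0], [0.0001, -0.0014, 0.0001, 0.0, 0.0, 0.0, 10.0], [0.0, -0.0014, 0.0001, 0.0, 0.0, 0.0, 10.0], [0.0001, -0.0015, 0.0001, 0.0, 0.0, 0.0, 10.0], [0.0001, -0.0014, 0.0001, 0.0, 0.0, 0.0, 10.0]]
a: [-0.114, -0.1077, -0.1018, -0.096, -0.0901, -0.0838, -0.0779, -0.0721, -0.0658, -0.06]
```

>>> {"method": "move_arm", "body": {"rows": [[[0.0001,-0.0014,0.0002,0,0,0,10],[0.0001,-0.0015,0.0001,0,0,0,10],[0.0001,-0.0014,0.0002,0,0,0,10],[0.0001,-0.0014,0.0001,0,0,0,10],[0.0001,-0.0014,0.0002,0,0,0,10],[0.0001,-0.0015,0.0001,0,0,0,10],[0.0001,-0.0014,0.0001,0,0,0,10],[0,-0.0014,0.0001,0,0,0,10],[0.0001,-0.0015,0.0001,0,0,0,10],[0.0001,-0.0014,0.0001,0,0,0,10]]]}}

```text
clock: 13.85
eef_pos: [0.5236, -0.0202, 0.2268]
orientation: [-179.9, -0.1, 3.8]
ft_force: [-5.7, 4.1, 6.9]
grip_width: 0.0205
grip_force: 30.8
```

Run:
```python
from ctl import *
measure(6);ramp(.05)
```

```text
t 13.85 b -0.2512 rows 22 a_cmd -0.0600 a_meas -0.0743 ft [-5.7  4.1  6.9] grip 0.0205 z 0.2268
t 13.90 b -0.2517 rows 22 a_cmd -0.0600 a_meas -0.0719 ft [-4.1  4.4  5.4] grip 0.0207 z 0.2269
t 13.95 b -0.2508 rows 22 a_cmd -0.0600 a_meas -0.0718 ft [-5.   4.1  5.5] grip 0.0209 z 0.2269
t 14.00 b -0.2511 rows 22 a_cmd -0.0600 a_meas -0.0720 ft [-4.7  4.7  6. ] grip 0.0205 z 0.2269
t 14.05 b -0.2509 rows 22 a_cmd -0.0600 a_meas -0.0719 ft [-4.6  4.6  5.8] grip 0.0207 z 0.2269
t 14.10 b -0.2512 rows 22 a_cmd -0.0600 a_meas -0.0719 ft [-4.1  4.8  5.7] grip 0.0207 z 0.2269
rows [[0.0001, -0.0012, 0.0001, 0.0, 0.0, 0.0, 10.0], [0.0001, -0.0012, 0.0, 0.0, 0.0, 0.0, 10.0], [0.0, -0.0012, 0.0001, 0.0, 0.0, 0.0, 10.0], [0.0001, -0.0012, 0.0, 0.0, 0.0, 0.0, 10.0], [0.0001, -0.0012, 0.0001, 0.0, 0.0, 0.0, 10.0], [0.0001, -0.0012, 0.0, 0.0, 0.0, 0.0, 10.0], [0.0, -0.0012, 0.0001, 0.0, 0.0, 0.0, 10.0], [0.0001, -0.0012, 0.0, 0.0, 0.0, 0.0, 10.0], [0.0001, -0.0012, 0.0, 0.0, 0.0, 0.0, 10.0], [0.0001, -0.0012, 0.0, 0.0, 0.0, 0.0, 10.0]]
a: [-0.0549, -0.0499, -0.0449, -0.0399, -0.0349, -0.0299, -0.0249, -0.0199, -0.0148, -0.0098]
```

>>> {"method": "move_arm", "body": {"rows": [[[0.0001,-0.0012,0.0001,0,0,0,10],[0.0001,-0.0012,0,0,0,0,10],[0,-0.0012,0.0001,0,0,0,10],[0.0001,-0.0012,0,0,0,0,10],[0.0001,-0.0012,0.0001,0,0,0,10],[0.0001,-0.0012,0,0,0,0,10],[0,-0.0012,0.0001,0,0,0,10],[0.0001,-0.0012,0,0,0,0,10],[0.0001,-0.0012,0,0,0,0,10],[0.0001,-0.0012,0,0,0,0,10]]], "grip_force": 20}}

```text
clock: 15.4
eef_pos: [0.5242, -0.0265, 0.2272]
orientation: [-179.9, -0.1, 3.8]
ft_force: [-4.8, 4.5, 5.1]
grip_width: 0.0207
grip_force: 30.9
```

Run:
```python
from ctl import *
measure(3);ramp(.05)
```

```text
t 15.40 b -0.2517 rows 23 a_cmd -0.0098 a_meas -0.0214 ft [-4.8  4.5  5.1] grip 0.0207 z 0.2272
t 15.45 b -0.2520 rows 23 a_cmd -0.0098 a_meas -0.0212 ft [-4.4  4.2  6.1] grip 0.0203 z 0.2271
t 15.50 b -0.2519 rows 23 a_cmd -0.0098 a_meas -0.0211 ft [-4.2  4.9  5.7] grip 0.0203 z 0.2272
rows [[0.0001, -0.0012, 0.0, 0.0, 0.0, 0.0, 10.0], [0.0001, -0.0012, 0.0, 0.0, 0.0, 0.0, 10.0], [0.0, -0.0012, 0.0, 0.0, 0.0, 0.0, 10.0], [0.0001, -0.0012, 0.0, 0.0, 0.0, 0.0, 10.0], [0.0001, -0.0012, 0.0, 0.0, 0.0, 0.0, 10.0], [0.0001, -0.0012, 0.0, 0.0, 0.0, 0.0, 10.0], [0.0, -0.0012, -0.0001, 0.0, 0.0, 0.0, 10.0], [0.0001, -0.0012, 0.0, 0.0, 0.0, 0.0, 10.0], [0.0001, -0.0012, 0.0, 0.0, 0.0, 0.0, 10.0], [0.0001, -0.0012, -0.0001, 0.0, 0.0, 0.0, 10.0]]
a: [-0.0048, 0.0002, 0.0052, 0.0102, 0.0152, 0.0203, 0.0252, 0.0303, 0.0353, 0.0403]
```

>>> {"method": "move_arm", "body": {"rows": [[[0.0001,-0.0012,0,0,0,0,12],[0.0001,-0.0012,0,0,0,0,12],[0,-0.0012,0,0,0,0,12],[0.0001,-0.0012,0,0,0,0,12],[0.0001,-0.0012,0,0,0,0,12],[0.0001,-0.0012,0,0,0,0,12],[0,-0.0012,-0.0001,0,0,0,12],[0.0001,-0.0012,0,0,0,0,12],[0.0001,-0.0012,0,0,0,0,12],[0.0001,-0.0012,-0.0001,0,0,0,12]]], "grip_force": 20}}

```text
clock: 16.8
eef_pos: [0.5247, -0.0327, 0.2272]
orientation: [-179.9, -0.1, 3.7]
ft_force: [-4.5, 4.9, 5.8]
grip_width: 0.0209
grip_force: 31.1
```

Run:
```python
from ctl import *
measure(3);print(r.sense()["grip_force"]);ramp(.05)
```

```text
t 16.80 b -0.2511 rows 23 a_cmd 0.0403 a_meas 0.0299 ft [-4.5  4.9  5.8] grip 0.0209 z 0.2272
t 16.85 b -0.2507 rows 23 a_cmd 0.0403 a_meas 0.0299 ft [-5.3  4.4  6.4] grip 0.0201 z 0.2272
t 16.90 b -0.2509 rows 23 a_cmd 0.0403 a_meas 0.0297 ft [-4.4  4.6  5.5] grip 0.0205 z 0.2271
31.131395995616913
rows [[0.0001, -0.0012, -0.0001, 0.0, 0.0, 0.0, 10.0], [0.0001, -0.0012, 0.0, 0.0, 0.0, 0.0, 10.0], [0.0, -0.0012, -0.0001, 0.0, 0.0, 0.0, 10.0], [0.0001, -0.0012, 0.0, 0.0, 0.0, 0.0, 10.0], [0.0001, -0.0012, -0.0001, 0.0, 0.0, 0.0, 10.0], [0.0001, -0.0012, -0.0001, 0.0, 0.0, 0.0, 10.0], [0.0, -0.0012, -0.0001, 0.0, 0.0, 0.0, 10.0], [0.0001, -0.0012, -0.0001, 0.0, 0.0, 0.0, 10.0], [0.0001, -0.0012, -0.0001, 0.0, 0.0, 0.0, 10.0], [0.0001, -0.0011, -0.0001, 0.0, 0.0, 0.0, 10.0]]
a: [0.0453, 0.0503, 0.0553, 0.0604, 0.0654, 0.0704, 0.0754, 0.0805, 0.0855, 0.0901]
```

>>> {"method": "move_arm", "body": {"rows": [[[0.0001,-0.0012,-0.0001,0,0,0,10],[0.0001,-0.0012,0,0,0,0,10],[0,-0.0012,-0.0001,0,0,0,10],[0.0001,-0.0012,0,0,0,0,10],[0.0001,-0.0012,-0.0001,0,0,0,10],[0.0001,-0.0012,-0.0001,0,0,0,10],[0,-0.0012,-0.0001,0,0,0,10],[0.0001,-0.0012,-0.0001,0,0,0,10],[0.0001,-0.0012,-0.0001,0,0,0,10],[0.0001,-0.0011,-0.0001,0,0,0,10]]]}}

```text
clock: 18.2
eef_pos: [0.5251, -0.0392, 0.2265]
orientation: [-180.0, -0.1, 3.7]
ft_force: [-4.3, 3.9, 5.1]
grip_width: 0.0206
grip_force: 31.4
```

Run:
```python
from ctl import *
measure(3);ramp(.05)
```

```text
t 18.20 b -0.0612 rows 23 a_cmd 0.0901 a_meas 0.0843 ft [-4.3  3.9  5.1] grip 0.0206 z 0.2265
t 18.25 b -0.0399 rows 23 a_cmd 0.0901 a_meas 0.0850 ft [-3.7  4.3  5.2] grip 0.0210 z 0.2265
t 18.30 b -0.0172 rows 23 a_cmd 0.0901 a_meas 0.0851 ft [-3.8  4.2  4.9] grip 0.0205 z 0.2265
rows [[0.0001, -0.0012, -0.0001, 0.0, 0.0, 0.0, 10.0], [0.0001, -0.0012, -0.0001, 0.0, 0.0, 0.0, 10.0], [0.0, -0.0012, -0.0002, 0.0, 0.0, 0.0, 10.0], [0.0001, -0.0012, -0.0001, 0.0, 0.0, 0.0, 10.0], [0.0001, -0.0012, -0.0001, 0.0, 0.0, 0.0, 10.0], [0.0001, -0.0011, -0.0002, 0.0, 0.0, 0.0, 10.0], [0.0, -0.0012, -0.0001, 0.0, 0.0, 0.0, 10.0], [0.0001, -0.0012, -0.0002, 0.0, 0.0, 0.0, 10.0], [0.0001, -0.0012, -0.0001, 0.0, 0.0, 0.0, 10.0], [0.0001, -0.0012, -0.0002, 0.0, 0.0, 0.0, 10.0]]
a: [0.0951, 0.1002, 0.1052, 0.1102, 0.1153, 0.1199, 0.125, 0.13, 0.1351, 0.1401]
```

```bash
cat > mpc.py <<'E'
from ctl import *
J=.055;C=.012;DT=.0125;TAU=.04
def sim(p,x0,ta,aa,t0,t1,stop=False):
    # a interpolated from act-knots, first-order lag included in knots via shift TAU
    k,g,off=p;b,v=x0;out=[(t0,b,v)];n=max(1,int(round((t1-t0)/DT)));dt=(t1-t0)/n
    for i in range(n):
        t=t0+(i+.5)*dt;a=np.interp(t-TAU,ta,aa)
        acc=(k*(a-b)+g*b+off-C*v)/J
        if stop and b<=-.25 and acc<0 and v<=0:b,v=-.25,0.;
        else:
            bm=b+v*dt/2;vm=v+acc*dt/2;acc=(k*(a-bm)+g*bm+off-C*vm)/J;b+=dt*vm;v+=dt*acc
            if stop and b<-.25:b,v=-.25,0.
        out.append((t0+(i+1)*dt,b,v))
    return np.array(out)
def hist(H):
    ta=[S["meas"][0][0]-1];cm=[-.25]
    for t,a in S["seg"]:
        ta+= [t,t+.125] if t>ta[-1]+1e-6 else [t+.125]
        cm+= [cm[-1],a] if ta[-2]==t and len(ta)-len(cm)==2 else [a]
    cm=np.array(cm);a=np.empty_like(cm);s=cm[0]
    for i,c in enumerate(cm):
        s=min(max(s,c-H),c+H);a[i]=s
    return np.array(ta),a,cm
def fit(t_from,x_free=True,H=None,verbose=True):
    M=np.array(S["meas"]);H=H or S.get("H",.008)
    ta,aa,cm=hist(H)
    # correct act-a by measured a: piecewise offset interpolated
    corr=np.array([(t,am-np.interp(t-TAU,ta,aa)) for t,_,am in M])
    aa=aa+np.interp(ta+TAU,corr[:,0],corr[:,1])
    p0=np.array(S.get("p",[.33,.46,.02]));pr=np.array([.33,.46]);m=M[M[:,0]>=t_from-1e-6]
    rest=m[0,1]<-.245
    def f(q):
        x0=(-.25,0) if rest else (q[3],q[4]);o=sim(q[:3],x0,ta,aa,m[0,0],m[-1,0]+1e-9,rest)
        return np.r_[(np.interp(m[:,0],o[:,0],o[:,1])-m[:,1])/.001,(q[:2]-pr)/(.04*pr)]
    q0=np.r_[p0,m[0,1],(m[1,1]-m[0,1])/(m[1,0]-m[0,0])];q0=q0[:3] if rest else q0
    best=min((least_squares(f,np.r_[q0[:2],o,q0[3:]],x_scale=np.r_[.03,.05,.01,[.01,.1][:len(q0)-3]],diff_step=1e-4) for o in p0[2]+np.array([-.02,0,.02])),key=lambda z:z.cost)
    q=best.x;x0=(-.25,0) if rest else (q[3],q[4]);now=r.sense()["clock"]
    o=sim(q[:3],x0,ta,aa,m[0,0],now,rest);S["p"]=[float(z) for z in q[:3]];save()
    print("fit",q.round(4),"cost",round(best.cost,2),"res mrad",best.fun[:len(m)].round(1).tolist(),"\nnow %.2f b %.4f v %.4f a0 %.4f rate %.2f"%(now,o[-1,1],o[-1,2],-q[2]/q[0],np.sqrt((q[1]-q[0])/J)))
    return q[:3],o[-1,1:],ta,aa,cm
def mpc(p,x,a_now,bt=0.,H=None,wr=.05,path=None,t_end=None,mono=False):
    H=H or S.get("H",.008);tk=np.arange(11)*.125
    a0=-(p[2]+(p[1]-p[0])*bt)/p[0]
    def roll(u):return sim(p,x,np.r_[-1,tk],np.r_[a_now,a_now,u],0,1.25+TAU)
    def f(u):
        o=roll(u);tt=o[:,0];tr=bt if path is None else path(np.minimum(tt,1.25))
        return np.r_[(o[::5,1]-(tr if np.isscalar(tr) else tr[::5]))*3,(o[-1,1]-(bt if path is None else path(1.25)))*100,(o[-1,2])*60*(t_end is None),(u[-1]-a0)*8,(u[-2]-a0)*4,np.diff(np.r_[a_now,u])*wr*20]
    u=least_squares(f,np.full(10,a0)).x;o=roll(u)
    print("pred b",o[::10,1].round(3).tolist(),"v",o[::10,2].round(2).tolist())
    d=np.sign(np.diff(np.r_[a_now,u]));cmd=u+H*d
    plan(cmd+S.get("droop",0))
E
python3 - <<'E'
from mpc import *
S["pend"]=None
for H in(.008,):
    p,x,ta,aa,cm=fit(16.9,H=H)
mpc(p,x,S["meas"][-1][2],wr=.05)
E
```

```text
fit [0.3364 0.442  0.0218] cost 1.57 res mrad [0.9, -0.7, -0.2, 0.8] 
now 18.35 b 0.0092 v 0.5321 a0 -0.0648 rate 1.39
pred b [0.009, 0.079, 0.12, 0.114, 0.079, 0.041, 0.013, 0.001, -0.001, -0.0, -0.0] v [0.53, 0.52, 0.13, -0.2, -0.32, -0.28, -0.16, -0.05, 0.0, 0.01, 0.0]
rows [[-0.0107, 0.1637, -0.0459, 0.0, 0.0, 0.0, 10.0], [0.0005, -0.0079, 0.0056, 0.0, 0.0, 0.0, 10.0], [0.004, -0.0612, 0.0298, 0.0, 0.0, 0.0, 10.0], [0.0041, -0.0625, 0.0112, 0.0, 0.0, 0.0, 10.0], [0.0021, -0.0324, -0.0007, 0.0, 0.0, 0.0, 10.0], [0.0001, -0.0012, -0.0001, 0.0, 0.0, 0.0, 10.0], [-0.0014, 0.021, 0.0011, 0.0, 0.0, 0.0, 10.0], [-0.0012, 0.0188, -0.0006, 0.0, 0.0, 0.0, 10.0], [-0.0002, 0.0026, -0.0002, 0.0, 0.0, 0.0, 10.0], [0.0004, -0.0054, 0.0004, 0.0, 0.0, 0.0, 10.0]]
a: [-0.6355, -0.5951, -0.31, -0.0441, 0.0914, 0.0964, 0.0086, -0.07, -0.0809, -0.0583]
```

```bash
sed -i 's/    u=least_squares(f,np.full(10,a0)).x;o=roll(u)/    u=a_now+np.cumsum(least_squares(lambda d:f(a_now+np.cumsum(d)),np.zeros(10),bounds=(-DU,DU)).x);o=roll(u)/; s/^J=/DU=.32;J=/' mpc.py
python3 - <<'E'
from mpc import *
S["pend"]=None
p,x,ta,aa,cm=fit(16.9)
mpc(p,x,S["meas"][-1][2],wr=.1)
E
```

```text
fit [0.3364 0.442  0.0218] cost 1.57 res mrad [0.9, -0.7, -0.2, 0.8] 
now 18.35 b 0.0092 v 0.5321 a0 -0.0648 rate 1.39
pred b [0.009, 0.081, 0.146, 0.179, 0.17, 0.132, 0.082, 0.039, 0.013, 0.002, 0.0] v [0.53, 0.59, 0.42, 0.09, -0.21, -0.38, -0.39, -0.29, -0.14, -0.04, -0.0]
rows [[-0.0052, 0.0792, -0.0061, 0.0, 0.0, 0.0, 10.0], [-0.0045, 0.0702, -0.03, 0.0, 0.0, 0.0, 10.0], [-0.0002, 0.002, -0.0013, 0.0, 0.0, 0.0, 10.0], [0.0028, -0.0425, 0.0219, 0.0, 0.0, 0.0, 10.0], [0.0034, -0.052, 0.0138, 0.0, 0.0, 0.0, 10.0], [0.0028, -0.0425, 0.0026, 0.0, 0.0, 0.0, 10.0], [0.0014, -0.0215, -0.0017, 0.0, 0.0, 0.0, 10.0], [-0.0005, 0.0066, 0.0008, 0.0, 0.0, 0.0, 10.0], [-0.0018, 0.0283, 0.0009, 0.0, 0.0, 0.0, 10.0], [-0.0006, 0.0097, -0.0005, 0.0, 0.0, 0.0, 10.0]]
a: [-0.2431, -0.5631, -0.573, -0.3733, -0.1481, 0.0299, 0.1199, 0.0922, -0.0261, -0.0666]
```

Run:
```python
import mpc as m
from mpc import *
m.DU=.45;S["pend"]=None
p,x,ta,aa,cm=fit(16.9)
mpc(p,x,S["meas"][-1][2],wr=.07)
```

```text
fit [0.3364 0.442  0.0218] cost 1.57 res mrad [0.9, -0.7, -0.2, 0.8] 
now 18.35 b 0.0092 v 0.5321 a0 -0.0648 rate 1.39
pred b [0.009, 0.08, 0.137, 0.154, 0.131, 0.089, 0.047, 0.018, 0.004, 0.0, -0.0] v [0.53, 0.56, 0.32, -0.05, -0.29, -0.36, -0.29, -0.17, -0.06, -0.01, 0.0]
rows [[-0.0071, 0.1088, -0.0155, 0.0, 0.0, 0.0, 10.0], [-0.0036, 0.0547, -0.0303, 0.0, 0.0, 0.0, 10.0], [0.0021, -0.031, 0.0195, 0.0, 0.0, 0.0, 10.0], [0.0037, -0.0566, 0.021, 0.0, 0.0, 0.0, 10.0], [0.0032, -0.0498, 0.0062, 0.0, 0.0, 0.0, 10.0], [0.0017, -0.0255, -0.0008, 0.0, 0.0, 0.0, 10.0], [0.0, -0.0013, -0.0002, 0.0, 0.0, 0.0, 10.0], [-0.0012, 0.0185, 0.001, 0.0, 0.0, 0.0, 10.0], [-0.0012, 0.0198, -0.0005, 0.0, 0.0, 0.0, 10.0], [-0.0002, 0.0016, -0.0001, 0.0, 0.0, 0.0, 10.0]]
a: [-0.3729, -0.6344, -0.4817, -0.2289, -0.019, 0.0876, 0.093, 0.0157, -0.067, -0.0738]
```

>>> {"method": "move_arm", "body": {"rows": [[[-0.0071,0.1088,-0.0155,0,0,0,10],[-0.0036,0.0547,-0.0303,0,0,0,10],[0.0021,-0.031,0.0195,0,0,0,10],[0.0037,-0.0566,0.021,0,0,0,10],[0.0032,-0.0498,0.0062,0,0,0,10],[0.0017,-0.0255,-0.0008,0,0,0,10],[0,-0.0013,-0.0002,0,0,0,10],[-0.0012,0.0185,0.001,0,0,0,10],[-0.0012,0.0198,-0.0005,0,0,0,10],[-0.0002,0.0016,-0.0001,0,0,0,10]]]}}

```text
clock: 19.6
eef_pos: [0.5255, -0.0225, 0.2266]
orientation: [179.8, -0.3, 3.7]
ft_force: [1.4, -3.5, 7.7]
grip_width: 0.0207
grip_force: 31.1
```

Run:
```python
import mpc as m
from mpc import *
measure(3)
M=S["meas"][-3:];print(M)
p,x,ta,aa,cm=fit(16.9)
print(np.c_[ta,aa,cm][-8:].round(3).tolist())
mpc(p,x,S["meas"][-1][2],wr=.1)
```

```text
t 19.60 b -0.0474 rows 27 a_cmd -0.0738 a_meas -0.0543 ft [ 1.4 -3.5  7.7] grip 0.0207 z 0.2266
t 19.65 b -0.0440 rows 27 a_cmd -0.0738 a_meas -0.0534 ft [ 0.9 -4.3  6.6] grip 0.0206 z 0.2266
t 19.70 b -0.0413 rows 27 a_cmd -0.0738 a_meas -0.0524 ft [ 0.8 -3.7  7.7] grip 0.0209 z 0.2267
[(19.6, -0.0473552822377273, -0.05428283588425922), (19.65, -0.04402096733519649, -0.05337586524048844), (19.7, -0.041321798444986686, -0.05243851886635182)]
fit [0.3487 0.4522 0.0208] cost 33.64 res mrad [0.9, -1.1, -0.6, 0.4, 6.0, 0.1, -5.2] 
now 19.75 b -0.0492 v -0.0552 a0 -0.0596 rate 1.37
[[18.725, -0.484, -0.482], [18.85, -0.231, -0.229], [18.975, -0.021, -0.019], [19.1, 0.087, 0.088], [19.225, 0.093, 0.093], [19.35, 0.032, 0.016], [19.475, -0.05, -0.067], [19.6, -0.054, -0.074]]
pred b [-0.049, -0.056, -0.057, -0.05, -0.037, -0.023, -0.012, -0.004, -0.001, -0.0, 0.0] v [-0.06, -0.04, 0.03, 0.09, 0.11, 0.1, 0.08, 0.04, 0.02, 0.0, 0.0]
rows [[0.002, -0.0312, 0.0003, 0.0, 0.0, 0.0, 10.0], [-0.0003, 0.0047, 0.0002, 0.0, 0.0, 0.0, 10.0], [-0.0007, 0.0111, 0.0001, 0.0, 0.0, 0.0, 10.0], [-0.0008, 0.0119, -0.0004, 0.0, 0.0, 0.0, 10.0], [-0.0005, 0.0082, -0.0006, 0.0, 0.0, 0.0, 10.0], [-0.0002, 0.0033, -0.0003, 0.0, 0.0, 0.0, 10.0], [0.0003, -0.0049, 0.0004, 0.0, 0.0, 0.0, 10.0], [0.0002, -0.0036, 0.0003, 0.0, 0.0, 0.0, 10.0], [0.0003, -0.0043, 0.0003, 0.0, 0.0, 0.0, 10.0], [0.0, -0.0006, 0.0, 0.0, 0.0, 0.0, 10.0]]
a: [0.0566, 0.0369, -0.0094, -0.0591, -0.0935, -0.1073, -0.0868, -0.0717, -0.0537, -0.0512]
```

```bash
cat >> mpc.py <<'E'
def local(t_from,sp=.004,frac=.03):
    """x0,v0 free; params held near S['p0'] by tight priors"""
    M=np.array(S["meas"]);m=M[M[:,0]>=t_from-1e-6];ta,aa,cm=hist(S["H"])
    corr=np.array([(t,am-np.interp(t-TAU,ta,aa)) for t,_,am in M]);aa=aa+np.interp(ta+TAU,corr[:,0],corr[:,1])
    p0=np.array(S["p0"]);sg=np.array([frac*.34,frac*.45,sp])
    def f(q):
        o=sim(q[:3],q[3:],ta,aa,m[0,0],m[-1,0]+1e-9);return np.r_[(np.interp(m[:,0],o[:,0],o[:,1])-m[:,1])/.0006,(q[:3]-p0)/sg]
    z=least_squares(f,np.r_[p0,m[0,1],(m[2,1]-m[0,1])/(m[2,0]-m[0,0])],x_scale=[.03,.05,.01,.01,.1],diff_step=1e-4);q=z.x
    now=r.sense()["clock"];o=sim(q[:3],q[3:],ta,aa,m[0,0],now)
    print("local",q.round(4),"res",z.fun[:len(m)].round(1).tolist(),"now b %.4f v %.4f a0 %.4f"%(o[-1,1],o[-1,2],-q[2]/q[0]))
    return q[:3],o[-1,1:]
E
python3 - <<'E'
from mpc import *
S["pend"]=None;S["H"]=.0125;S["p0"]=[.338,.444,.0216];S["a"]=-.066;save()
p,x=local(19.6)
mpc(p,x,S["meas"][-1][2],wr=.15)
E
```

```text
local [ 0.338   0.4441  0.0214 -0.0473  0.0623] res [0.1, -0.3, 0.1] now b -0.0384 v 0.0569 a0 -0.0634
pred b [-0.038, -0.031, -0.024, -0.017, -0.011, -0.006, -0.003, -0.001, -0.0, 0.0, 0.0] v [0.06, 0.06, 0.06, 0.05, 0.04, 0.03, 0.02, 0.01, 0.0, 0.0, -0.0]
rows [[0.0004, -0.0069, 0.0004, 0.0, 0.0, 0.0, 10.0], [-0.0005, 0.0078, -0.0005, 0.0, 0.0, 0.0, 10.0], [-0.0001, 0.0023, -0.0001, 0.0, 0.0, 0.0, 10.0], [-0.0001, 0.0017, -0.0002, 0.0, 0.0, 0.0, 10.0], [-0.0001, 0.0008, 0.0, 0.0, 0.0, 0.0, 10.0], [0.0004, -0.0062, 0.0004, 0.0, 0.0, 0.0, 10.0], [0.0001, -0.0008, 0.0001, 0.0, 0.0, 0.0, 10.0], [0.0001, -0.0012, 0.0001, 0.0, 0.0, 0.0, 10.0], [0.0, -0.001, 0.0, 0.0, 0.0, 0.0, 10.0], [0.0, -0.0002, 0.0, 0.0, 0.0, 0.0, 10.0]]
a: [-0.0372, -0.0698, -0.0794, -0.0865, -0.0899, -0.0639, -0.0606, -0.0555, -0.0514, -0.0505]
```

>>> {"method": "move_arm", "body": {"rows": [[[0.0004,-0.0069,0.0004,0,0,0,10],[-0.0005,0.0078,-0.0005,0,0,0,10],[-0.0001,0.0023,-0.0001,0,0,0,10],[-0.0001,0.0017,-0.0002,0,0,0,10],[-0.0001,0.0008,0,0,0,0,10],[0.0004,-0.0062,0.0004,0,0,0,10],[0.0001,-0.0008,0.0001,0,0,0,10],[0.0001,-0.0012,0.0001,0,0,0,10],[0,-0.001,0,0,0,0,10],[0,-0.0002,0,0,0,0,10]]]}}

```text
clock: 21.0
eef_pos: [0.5255, -0.0226, 0.2265]
orientation: [180.0, -0.3, 3.7]
ft_force: [1.7, -1.2, 6.9]
grip_width: 0.0205
grip_force: 31.2
```

Run:
```python
from mpc import *
measure(4)
p,x=local(19.6);p,x=local(S["meas"][-4][0],sp=.002)
mpc(p,x,S["meas"][-1][2],wr=.15)
```

```text
t 21.00 b 0.0855 rows 26 a_cmd -0.0505 a_meas -0.0536 ft [ 1.7 -1.2  6.9] grip 0.0205 z 0.2265
t 21.05 b 0.0957 rows 26 a_cmd -0.0505 a_meas -0.0536 ft [ 1.6 -1.3  6.7] grip 0.0207 z 0.2265
t 21.10 b 0.1060 rows 26 a_cmd -0.0505 a_meas -0.0535 ft [ 1.  -0.9  6.5] grip 0.0209 z 0.2265
t 21.15 b 0.1166 rows 26 a_cmd -0.0505 a_meas -0.0533 ft [ 0.6 -0.2  6.7] grip 0.0204 z 0.2265
local [ 0.33    0.4555  0.0242 -0.0469  0.0529] res [0.7, -0.4, -0.5, 1.0, -0.2, -0.6, 0.0] now b 0.1283 v 0.2441 a0 -0.0733
local [0.3387 0.4433 0.0214 0.0857 0.1923] res [0.3, -0.2, -0.3, 0.3] now b 0.1282 v 0.2354 a0 -0.0633
pred b [0.128, 0.158, 0.175, 0.168, 0.14, 0.101, 0.062, 0.03, 0.011, 0.002, 0.0] v [0.24, 0.22, 0.04, -0.15, -0.28, -0.32, -0.29, -0.21, -0.11, -0.03, -0.0]
rows [[-0.0047, 0.0715, -0.0148, 0.0, 0.0, 0.0, 10.0], [-0.0007, 0.0107, -0.0043, 0.0, 0.0, 0.0, 10.0], [0.0016, -0.0234, 0.0086, 0.0, 0.0, 0.0, 10.0], [0.0019, -0.0291, 0.0071, 0.0, 0.0, 0.0, 10.0], [0.0018, -0.0283, 0.0033, 0.0, 0.0, 0.0, 10.0], [0.0013, -0.0205, 0.0003, 0.0, 0.0, 0.0, 10.0], [0.0007, -0.0094, -0.0005, 0.0, 0.0, 0.0, 10.0], [-0.0006, 0.0087, 0.0005, 0.0, 0.0, 0.0, 10.0], [-0.001, 0.0151, 0.0, 0.0, 0.0, 0.0, 10.0], [-0.0006, 0.0086, -0.0004, 0.0, 0.0, 0.0, 10.0]]
a: [-0.3566, -0.4047, -0.3005, -0.1754, -0.0564, 0.0292, 0.0686, 0.0322, -0.0309, -0.0669]
```

```bash
cat > mpc2.py <<'E'
import ctl,mpc
from mpc import *
def grip_a(s):
    Rm=Rot.from_euler("xyz",s["orientation"],degrees=True).as_matrix();g=s["eef_pos"]-.045*Rm[:,2]
    return float(np.arcsin((S["y0"]+R*np.sin(-.25)-g@Y)/R))
def plan_rot(seq):
    an,v0=S["rot0"]  # a at which the rigid grasp was taken, tcp offset from pivot (y_bal,z)
    pos=lambda a:(v0[0]*np.cos(a-an)-v0[1]*np.sin(a-an))*Y+np.array([0,0,v0[0]*np.sin(a-an)+v0[1]*np.cos(a-an)])
    c=S["a"];cp=pos(c);rows=[];out=[]
    for a in seq:
        d=np.round((pos(a)-cp)/.5,4);dr=np.round((a-c)/2/np.pi*X,4);cp=cp+.5*d;c=c+2*np.pi*dr[0]/X[0]
        rows.append([float(z)+0. for z in np.r_[d,dr]]+[10]);out.append(float(c))
    S["pend"]=out;save();print("rows",json.dumps([rows]));print("a:",np.round(out,4).tolist())
def meas(n):
    measure0(n)
    return
def measure0(n):
    if S["pend"]:
        t0=r.sense()["clock"]-1.25
        for i,a in enumerate(S["pend"]):S["seg"].append((t0+.125*i,a))
        S["a"]=S["pend"][-1];S["pend"]=None
    for _ in range(n):
        s,f=wrist();b,m=tilt(f);am=grip_a(s)
        S["meas"].append((float(s["clock"]),float(b-S["bias"]),am))
        print("t %.2f b %.4f rows %d a_cmd %.4f a_meas %.4f ori %s ft %s"%(s["clock"],b-S["bias"],m,S["a"],am,s["orientation"].round(1),s["ft_force"].round(1)))
    save()
def mode_rot():
    a=S["meas"][-1][2];S["a"]=a;S["rot0"]=[a,[-R*np.sin(a),R*np.cos(a)-.045]];S["H"]=1e-6;S["tr"]=r.sense()["clock"]
    S["seg"]=[(S["tr"]-.2,a)];save()
mpc.plan=plan_rot
E
python3 - <<'E'
import mpc2
from mpc2 import *
S["pend"]=None;mode_rot();print(grip_a(r.sense()))
p,x=local(21.0,sp=.002)
for du in(.15,.18):
    mpc.DU=du;mpc.mpc(p,x,S["a"],wr=.05)
E
```

```text
-0.05377456921293034
local [0.3386 0.4433 0.0214 0.0856 0.1954] res [0.2, -0.2, -0.3, 0.3] now b 0.1285 v 0.2450 a0 -0.0633Traceback (most recent call last):
  File "<stdin>", line 6, in <module>
AttributeError: 'function' object has no attribute 'mpc'
```

```bash
sed -i 's/^import ctl,mpc/import mpc as MM/; s/^mpc.plan=/MM.plan=/' mpc2.py
python3 - <<'E'
from mpc2 import *
S["pend"]=None
p,x=local(21.0,sp=.002)
for du in(.15,.18):
    MM.DU=du;mpc(p,x,S["a"],wr=.05)
E
```

```text
local [0.3386 0.4433 0.0214 0.0856 0.1954] res [0.2, -0.2, -0.3, 0.3] now b 0.1285 v 0.2450 a0 -0.0633
pred b [0.128, 0.161, 0.188, 0.196, 0.177, 0.136, 0.086, 0.041, 0.012, 0.002, 0.0] v [0.25, 0.25, 0.16, -0.03, -0.26, -0.38, -0.4, -0.31, -0.15, -0.03, -0.0]
rows [[[-0.0014, 0.0222, -0.0036, -0.0238, -0.0016, 0.0, 10], [-0.0014, 0.0214, -0.0069, -0.0238, -0.0016, 0.0, 10], [-0.001, 0.0146, -0.0069, -0.0172, -0.0011, 0.0, 10], [0.0013, -0.0205, 0.0092, 0.0238, 0.0016, 0.0, 10], [0.0015, -0.0217, 0.006, 0.0239, 0.0016, 0.0, 10], [0.0014, -0.0223, 0.0026, 0.0238, 0.0016, 0.0, 10], [0.0015, -0.0224, -0.0007, 0.0238, 0.0016, 0.0, 10], [-0.0002, 0.0021, 0.0002, -0.0023, -0.0001, 0.0, 10], [-0.0014, 0.0225, 0.0004, -0.0238, -0.0016, 0.0, 10], [-0.0004, 0.0052, -0.0004, -0.0056, -0.0004, 0.0, 10]]]
a: [-0.2032, -0.3531, -0.4614, -0.3115, -0.161, -0.0112, 0.1387, 0.1242, -0.0256, -0.0609]
pred b [0.128, 0.16, 0.185, 0.188, 0.161, 0.114, 0.063, 0.025, 0.005, 0.0, -0.0] v [0.25, 0.25, 0.13, -0.1, -0.32, -0.41, -0.37, -0.24, -0.09, -0.01, 0.0]
rows [[[-0.0017, 0.0265, -0.0047, -0.0286, -0.0019, 0.0, 10], [-0.0017, 0.0253, -0.0094, -0.0286, -0.0019, 0.0, 10], [-0.0003, 0.0054, -0.0027, -0.0064, -0.0004, 0.0, 10], [0.0016, -0.0249, 0.0104, 0.0286, 0.0019, 0.0, 10], [0.0017, -0.0263, 0.0058, 0.0286, 0.0019, 0.0, 10], [0.0018, -0.0269, 0.0009, 0.0286, 0.0019, 0.0, 10], [0.0005, -0.0086, -0.0007, 0.0091, 0.0006, 0.0, 10], [-0.0007, 0.0118, 0.0009, -0.0126, -0.0008, 0.0, 10], [-0.0013, 0.0186, -0.0006, -0.0197, -0.0013, 0.0, 10], [0.0, 0.0007, 0.0, -0.0007, 0.0, 0.0, 10]]]
a: [-0.2334, -0.4135, -0.4538, -0.2737, -0.0936, 0.0864, 0.1437, 0.0644, -0.0596, -0.064]
```

>>> {"method": "move_arm", "body": {"rows": [[[-0.0014,0.0222,-0.0036,-0.0238,-0.0016,0,10],[-0.0014,0.0214,-0.0069,-0.0238,-0.0016,0,10],[-0.001,0.0146,-0.0069,-0.0172,-0.0011,0,10],[0.0013,-0.0205,0.0092,0.0238,0.0016,0,10],[0.0015,-0.0217,0.006,0.0239,0.0016,0,10],[0.0014,-0.0223,0.0026,0.0238,0.0016,0,10],[0.0015,-0.0224,-0.0007,0.0238,0.0016,0,10],[-0.0002,0.0021,0.0002,-0.0023,-0.0001,0,10],[-0.0014,0.0225,0.0004,-0.0238,-0.0016,0,10],[-0.0004,0.0052,-0.0004,-0.0056,-0.0004,0,10]]]}}

```text
clock: 22.45
eef_pos: [0.524, -0.0197, 0.227]
orientation: [179.4, -0.1, 4.0]
ft_force: [-2.1, -1.9, 9.8]
grip_width: 0.0205
grip_force: 30.9
```

Run:
```python
from mpc2 import *
S["pend"]=[-0.2032,-0.3531,-0.4614,-0.3115,-0.161,-0.0112,0.1387,0.1242,-0.0256,-0.0609]
measure0(4)
p,x=local(21.0)
p,x=local(S["meas"][-4][0],sp=.002)
MM.DU=.15;mpc(p,x,S["meas"][-1][2],wr=.15)
```

```text
t 22.45 b -0.0148 rows 24 a_cmd -0.0609 a_meas -0.0823 ori [ 1.794e+02 -1.000e-01  4.000e+00] ft [-2.1 -1.9  9.8]
t 22.50 b -0.0129 rows 24 a_cmd -0.0609 a_meas -0.0885 ori [ 1.794e+02 -1.000e-01  4.000e+00] ft [-1.1 -0.8  9.5]
t 22.55 b -0.0116 rows 24 a_cmd -0.0609 a_meas -0.0794 ori [ 1.795e+02 -1.000e-01  4.000e+00] ft [-2.4 -1.3 11.9]
t 22.60 b -0.0104 rows 24 a_cmd -0.0609 a_meas -0.0741 ori [ 1.795e+02 -1.000e-01  3.900e+00] ft [-2.8 -0.9 12.5]
local [0.3766 0.4086 0.0368 0.0863 0.1802] res [1.2, -0.2, -0.9, -0.4, 1.8, 0.0, -0.6, -0.9] now b -0.0098 v 0.0242 a0 -0.0976
local [ 0.3379  0.444   0.0217 -0.0148  0.0416] res [-0.1, -0.0, 0.2, -0.2] now b -0.0100 v 0.0063 a0 -0.0641
pred b [-0.01, -0.01, -0.01, -0.009, -0.007, -0.005, -0.003, -0.002, -0.001, -0.0, -0.0] v [0.01, -0.0, 0.0, 0.01, 0.02, 0.02, 0.01, 0.01, 0.01, 0.0, 0.0]
rows [[[0.0, -0.0007, 0.0001, 0.0008, 0.0001, 0.0, 10], [0.0001, -0.0007, 0.0, 0.0007, 0.0, 0.0, 10], [0.0, 0.0003, 0.0, -0.0003, 0.0, 0.0, 10], [-0.0001, 0.0008, -0.0001, -0.0009, -0.0001, 0.0, 10], [0.0, 0.0008, 0.0, -0.0008, -0.0001, 0.0, 10], [-0.0001, 0.0006, -0.0001, -0.0007, 0.0, 0.0, 10], [0.0, 0.0003, 0.0, -0.0003, 0.0, 0.0, 10], [0.0, -0.0001, 0.0, 0.0001, 0.0, 0.0, 10], [0.0, -0.0005, 0.0, 0.0005, 0.0, 0.0, 10], [0.0001, -0.0002, 0.0, 0.0003, 0.0, 0.0, 10]]]
a: [-0.0559, -0.0515, -0.0533, -0.059, -0.064, -0.0685, -0.0703, -0.0697, -0.0666, -0.0647]
```

Run:
```python
from mpc2 import *
S["pend"]=None
MM.DU=.15;mpc(np.array([.338,.444,.0214]),(-.0095,.016),-.068,wr=.15)
```

```text
pred b [-0.01, -0.008, -0.006, -0.005, -0.004, -0.002, -0.001, -0.001, -0.0, -0.0, 0.0] v [0.02, 0.01, 0.01, 0.01, 0.01, 0.01, 0.01, 0.0, 0.0, 0.0, 0.0]
rows [[[0.0, 0.0, 0.0, 0.0, 0.0, 0.0, 10], [0.0, -0.0001, 0.0, 0.0001, 0.0, 0.0, 10], [0.0, 0.0002, 0.0, -0.0002, 0.0, 0.0, 10], [0.0, 0.0003, 0.0, -0.0003, 0.0, 0.0, 10], [0.0, 0.0003, -0.0001, -0.0003, 0.0, 0.0, 10], [-0.0001, 0.0001, 0.0, -0.0002, 0.0, 0.0, 10], [0.0, 0.0, 0.0, 0.0, 0.0, 0.0, 10], [0.0001, -0.0001, 0.0, 0.0002, 0.0, 0.0, 10], [0.0, -0.0002, 0.0001, 0.0002, 0.0, 0.0, 10], [0.0, -0.0001, 0.0, 0.0001, 0.0, 0.0, 10]]]
a: [-0.0609, -0.0603, -0.0615, -0.0634, -0.0653, -0.0666, -0.0666, -0.0653, -0.064, -0.0634]
```

>>> {"method": "move_arm", "body": {"rows": [[[0,0,0,0,0,0,10],[0,-0.0001,0,0.0001,0,0,10],[0,0.0002,0,-0.0002,0,0,10],[0,0.0003,0,-0.0003,0,0,10],[0,0.0003,-0.0001,-0.0003,0,0,10],[-0.0001,0.0001,0,-0.0002,0,0,10],[0,0,0,0,0,0,10],[0.0001,-0.0001,0,0.0002,0,0,10],[0,-0.0002,0.0001,0.0002,0,0,10],[0,-0.0001,0,0.0001,0,0,10]]]}}

```text
clock: 23.9
eef_pos: [0.5241, -0.0208, 0.2271]
orientation: [179.5, -0.1, 3.8]
ft_force: [-2.4, -0.4, 10.7]
grip_width: 0.0208
grip_force: 31.0
```

Run:
```python
from mpc2 import *
measure0(4)
p,x=local(22.45)
p,x=local(S["meas"][-4][0],sp=.002)
MM.DU=.15;mpc(p,x,S["meas"][-1][2],wr=.15)
```

```text
t 23.90 b 0.0301 rows 24 a_cmd -0.0634 a_meas -0.0732 ori [ 1.795e+02 -1.000e-01  3.800e+00] ft [-2.4 -0.4 10.7]
t 23.95 b 0.0326 rows 24 a_cmd -0.0634 a_meas -0.0731 ori [ 1.795e+02 -1.000e-01  3.800e+00] ft [-3.2  0.2 10.9]
t 24.00 b 0.0356 rows 24 a_cmd -0.0634 a_meas -0.0731 ori [ 1.795e+02 -1.000e-01  3.800e+00] ft [-2.9 -0.5 10.9]
t 24.05 b 0.0387 rows 24 a_cmd -0.0634 a_meas -0.0730 ori [ 1.795e+02 -1.000e-01  3.800e+00] ft [-3.  -0.1 11.6]
local [ 0.3359  0.4439  0.026  -0.0148  0.0358] res [0.0, -0.2, 0.1, 0.2, -0.1, 0.1, -0.0, -0.0] now b 0.0420 v 0.0682 a0 -0.0773
local [0.3376 0.4442 0.0217 0.03   0.0575] res [-0.2, 0.3, 0.2, -0.2] now b 0.0414 v 0.0581 a0 -0.0644
pred b [0.041, 0.049, 0.052, 0.048, 0.039, 0.028, 0.017, 0.008, 0.003, 0.001, 0.0] v [0.06, 0.05, -0.0, -0.05, -0.08, -0.09, -0.08, -0.06, -0.03, -0.01, -0.0]
rows [[[-0.0008, 0.0122, -0.0017, -0.0131, -0.0009, 0.0, 10], [-0.0001, 0.0012, -0.0002, -0.0013, -0.0001, 0.0, 10], [0.0003, -0.0036, 0.0006, 0.0039, 0.0003, 0.0, 10], [0.0003, -0.0052, 0.0008, 0.0056, 0.0004, 0.0, 10], [0.0003, -0.0048, 0.0005, 0.0051, 0.0003, 0.0, 10], [0.0002, -0.0033, 0.0003, 0.0035, 0.0002, 0.0, 10], [0.0001, -0.0014, 0.0001, 0.0015, 0.0001, 0.0, 10], [0.0, 0.0007, -0.0001, -0.0007, 0.0, 0.0, 10], [-0.0002, 0.0026, -0.0002, -0.0028, -0.0002, 0.0, 10], [-0.0001, 0.0014, -0.0001, -0.0015, -0.0001, 0.0, 10]]]
a: [-0.1459, -0.1541, -0.1295, -0.0943, -0.0622, -0.0401, -0.0307, -0.0351, -0.0527, -0.0622]
```

Run:
```python
from mpc2 import *
S["pend"]=None;S["p0"]=[.336,.444,.026];S["droop"]=.0097;save()
p,x=local(22.45,sp=.003)
MM.DU=.15;mpc(p,x,S["meas"][-1][2],wr=.15)
```

```text
local [ 0.3362  0.4436  0.026  -0.0147  0.0353] res [0.1, -0.2, 0.1, 0.1, -0.1, 0.1, 0.0, 0.0] now b 0.0420 v 0.0685 a0 -0.0774
pred b [0.042, 0.051, 0.056, 0.053, 0.044, 0.032, 0.02, 0.01, 0.003, 0.001, 0.0] v [0.07, 0.06, 0.01, -0.05, -0.09, -0.1, -0.09, -0.07, -0.03, -0.01, -0.0]
rows [[[-0.0009, 0.0137, -0.002, -0.0147, -0.001, 0.0, 10], [-0.0001, 0.0023, -0.0004, -0.0024, -0.0002, 0.0, 10], [0.0002, -0.0036, 0.0007, 0.0039, 0.0003, 0.0, 10], [0.0004, -0.0059, 0.0009, 0.0062, 0.0004, 0.0, 10], [0.0003, -0.0056, 0.0007, 0.006, 0.0004, 0.0, 10], [0.0003, -0.004, 0.0004, 0.0043, 0.0003, 0.0, 10], [0.0001, -0.0019, 0.0001, 0.002, 0.0001, 0.0, 10], [0.0, 0.0005, 0.0, -0.0005, 0.0, 0.0, 10], [-0.0002, 0.003, -0.0003, -0.0032, -0.0002, 0.0, 10], [-0.0001, 0.0017, -0.0001, -0.0018, -0.0001, 0.0, 10]]]
a: [-0.156, -0.1711, -0.1465, -0.1075, -0.0697, -0.0426, -0.03, -0.0332, -0.0533, -0.0647]
```

>>> {"method": "move_arm", "body": {"rows": [[[-0.0009,0.0137,-0.002,-0.0147,-0.001,0,10],[-0.0001,0.0023,-0.0004,-0.0024,-0.0002,0,10],[0.0002,-0.0036,0.0007,0.0039,0.0003,0,10],[0.0004,-0.0059,0.0009,0.0062,0.0004,0,10],[0.0003,-0.0056,0.0007,0.006,0.0004,0,10],[0.0003,-0.004,0.0004,0.0043,0.0003,0,10],[0.0001,-0.0019,0.0001,0.002,0.0001,0,10],[0,0.0005,0,-0.0005,0,0,10],[-0.0002,0.003,-0.0003,-0.0032,-0.0002,0,10],[-0.0001,0.0017,-0.0001,-0.0018,-0.0001,0,10]]]}}

```text
clock: 25.35
eef_pos: [0.5241, -0.0202, 0.2271]
orientation: [179.4, -0.1, 3.8]
ft_force: [-3.1, 0.1, 12.6]
grip_width: 0.0206
grip_force: 31.0
```

Run:
```python
from mpc2 import *
measure0(4)
p,x=local(22.45,sp=.003)
p,x=local(S["meas"][-4][0],sp=.001)
MM.DU=.15;mpc(p,x,S["meas"][-1][2],wr=.15)
```

```text
t 25.35 b -0.0188 rows 24 a_cmd -0.0647 a_meas -0.0781 ori [ 1.794e+02 -1.000e-01  3.800e+00] ft [-3.1  0.1 12.6]
t 25.40 b -0.0202 rows 24 a_cmd -0.0647 a_meas -0.0818 ori [ 1.794e+02 -1.000e-01  3.800e+00] ft [-3.3  0.4 11.5]
t 25.45 b -0.0215 rows 24 a_cmd -0.0647 a_meas -0.0795 ori [ 1.794e+02 -1.000e-01  3.800e+00] ft [-2.  -0.1 12.6]
t 25.50 b -0.0236 rows 24 a_cmd -0.0647 a_meas -0.0781 ori [ 1.794e+02 -1.000e-01  3.800e+00] ft [-2.9  0.6 12.3]
local [ 0.3412  0.4372  0.0267 -0.0145  0.0311] res [0.5, -0.1, -0.1, -0.3, -0.3, 0.0, 0.0, 0.1, 1.5, 0.6, -0.8, -1.0] now b -0.0266 v -0.0488 a0 -0.0783
local [ 0.3361  0.4441  0.026  -0.0187 -0.0277] res [0.1, 0.1, -0.4, 0.2] now b -0.0254 v -0.0399 a0 -0.0773
pred b [-0.025, -0.031, -0.033, -0.032, -0.026, -0.019, -0.011, -0.006, -0.002, -0.0, -0.0] v [-0.04, -0.04, -0.0, 0.03, 0.05, 0.06, 0.05, 0.04, 0.02, 0.01, 0.0]
rows [[[0.0005, -0.0074, 0.0005, 0.0079, 0.0005, 0.0, 10], [0.0001, -0.0013, 0.0001, 0.0013, 0.0001, 0.0, 10], [-0.0002, 0.0023, -0.0001, -0.0024, -0.0002, 0.0, 10], [-0.0002, 0.0034, -0.0002, -0.0037, -0.0002, 0.0, 10], [-0.0002, 0.0033, -0.0003, -0.0035, -0.0002, 0.0, 10], [-0.0002, 0.0024, -0.0003, -0.0025, -0.0002, 0.0, 10], [0.0, 0.0011, -0.0001, -0.0011, -0.0001, 0.0, 10], [0.0, -0.0004, 0.0, 0.0003, 0.0, 0.0, 10], [0.0001, -0.0017, 0.0002, 0.0019, 0.0001, 0.0, 10], [0.0001, -0.001, 0.0001, 0.0011, 0.0001, 0.0, 10]]]
a: [-0.0149, -0.0067, -0.0219, -0.0452, -0.0672, -0.0829, -0.0899, -0.088, -0.076, -0.0691]
```

Run:
```python
from mpc2 import *
S["pend"]=None;S["droop"]=.0134;save()
import io,contextlib
for tau in(0,.02,.04,.06,.08,.1):
    MM.TAU=tau;print(tau,end=" ");p,x=local(22.45,sp=.003)
```

```text
0 local [ 0.335   0.4451  0.0259 -0.0145  0.0298] res [0.5, -0.2, -0.2, -0.2, -0.1, 0.1, 0.0, 0.0, 0.5, 0.2, -0.5, -0.1] now b -0.0256 v -0.0401 a0 -0.0774
0.02 local [ 0.3385  0.4407  0.0264 -0.0145  0.0316] res [0.5, -0.1, -0.1, -0.3, -0.3, 0.0, 0.0, 0.1, 1.0, 0.4, -0.7, -0.5] now b -0.0261 v -0.0450 a0 -0.0779
0.04 local [ 0.3412  0.4372  0.0267 -0.0145  0.0311] res [0.5, -0.1, -0.1, -0.3, -0.3, 0.0, 0.0, 0.1, 1.5, 0.6, -0.8, -1.0] now b -0.0266 v -0.0488 a0 -0.0783
0.06 local [ 0.3431  0.4345  0.027  -0.0144  0.0293] res [0.6, -0.1, -0.2, -0.4, -0.4, -0.0, -0.0, 0.1, 2.0, 0.8, -0.9, -1.4] now b -0.0271 v -0.0525 a0 -0.0786
0.08 local [ 0.3443  0.4325  0.0271 -0.0143  0.0266] res [0.8, -0.1, -0.2, -0.5, -0.5, -0.1, -0.0, 0.1, 2.6, 1.0, -1.1, -2.0] now b -0.0276 v -0.0563 a0 -0.0787
0.1 local [ 0.3436  0.4326  0.0269 -0.0141  0.0222] res [1.2, -0.1, -0.4, -0.8, -0.4, -0.1, -0.1, 0.0, 3.5, 1.3, -1.3, -2.7] now b -0.0282 v -0.0609 a0 -0.0784
```

```bash
sed -i 's/TAU=.04/TAU=0./' mpc.py
python3 - <<'E'
from mpc2 import *
S["p0"]=[.335,.445,.0259];save();MM.DU=.15
MM.TAU=-.03;local(22.45,sp=.003);MM.TAU=0.
p,x=local(22.45,sp=.003)
mpc(p,x,S["meas"][-1][2],wr=.15)
E
```

```text
local [ 0.331   0.4485  0.0256 -0.0144  0.0289] res [0.6, -0.2, -0.2, -0.3, -0.3, 0.1, 0.1, 0.2, 0.3, 0.2, -0.5, 0.0] now b -0.0255 v -0.0394 a0 -0.0774
local [ 0.3347  0.4453  0.0259 -0.0145  0.03  ] res [0.5, -0.2, -0.2, -0.2, -0.1, 0.1, 0.0, 0.0, 0.5, 0.2, -0.6, -0.1] now b -0.0257 v -0.0404 a0 -0.0773
pred b [-0.026, -0.03, -0.032, -0.029, -0.023, -0.016, -0.009, -0.004, -0.001, -0.0, -0.0] v [-0.04, -0.03, 0.01, 0.04, 0.05, 0.06, 0.05, 0.03, 0.01, 0.0, 0.0]
rows [[[0.0005, -0.0077, 0.0005, 0.0081, 0.0005, 0.0, 10], [0.0001, -0.0012, 0.0001, 0.0014, 0.0001, 0.0, 10], [-0.0002, 0.0021, -0.0001, -0.0023, -0.0002, 0.0, 10], [-0.0002, 0.0034, -0.0002, -0.0035, -0.0002, 0.0, 10], [-0.0002, 0.0031, -0.0003, -0.0034, -0.0002, 0.0, 10], [-0.0001, 0.0023, -0.0002, -0.0025, -0.0002, 0.0, 10], [-0.0001, 0.0011, -0.0001, -0.0011, -0.0001, 0.0, 10], [0.0, -0.0003, 0.0, 0.0003, 0.0, 0.0, 10], [0.0001, -0.0017, 0.0002, 0.0018, 0.0001, 0.0, 10], [0.0001, -0.001, 0.0001, 0.0011, 0.0001, 0.0, 10]]]
a: [-0.0137, -0.0049, -0.0193, -0.0414, -0.0628, -0.0785, -0.0855, -0.0836, -0.0722, -0.0653]
```

>>> {"method": "move_arm", "body": {"rows": [[[0.0005,-0.0077,0.0005,0.0081,0.0005,0,10],[0.0001,-0.0012,0.0001,0.0014,0.0001,0,10],[-0.0002,0.0021,-0.0001,-0.0023,-0.0002,0,10],[-0.0002,0.0034,-0.0002,-0.0035,-0.0002,0,10],[-0.0002,0.0031,-0.0003,-0.0034,-0.0002,0,10],[-0.0001,0.0023,-0.0002,-0.0025,-0.0002,0,10],[-0.0001,0.0011,-0.0001,-0.0011,-0.0001,0,10],[0,-0.0003,0,0.0003,0,0,10],[0.0001,-0.0017,0.0002,0.0018,0.0001,0,10],[0.0001,-0.001,0.0001,0.0011,0.0001,0,10]]]}}

```text
clock: 26.8
eef_pos: [0.5241, -0.0203, 0.2271]
orientation: [179.4, -0.1, 3.8]
ft_force: [-2.6, 0.1, 13.0]
grip_width: 0.0209
grip_force: 31.0
```

Run:
```python
from mpc2 import *
measure0(3);g=r.grab_frame("scene");cv2.imwrite("pics/s_lvl.png",g["image"]);cv2.imwrite("pics/t_lvl.png",r.grab_frame("top")["image"])
S["droop"]=S["a"]-S["meas"][-1][2];print("droop",S["droop"])
p,x=local(22.45,sp=.003);p,x=local(S["meas"][-7][0],sp=.002)
MM.DU=.15;mpc(p,x,S["meas"][-1][2],wr=.15)
# lids: pixel shift ref -> now
for n,ref,pts in(("scene","sg2",[(256.4,215),(219.8,141.9)]),("top","tg2",[(217,160.5),(326.5,150.7)])):
    A=cv2.imread(f"pics/{ref}.png",0);B=cv2.imread(f"pics/{n[0]}_lvl.png",0)
    q,st,e=cv2.calcOpticalFlowPyrLK(A,B,np.float32(pts).reshape(-1,1,2),None,winSize=(25,25),maxLevel=2);print(n,pts,q.reshape(-1,2).round(2).tolist(),st.ravel(),e.ravel())
```

```text
t 26.80 b -0.0019 rows 24 a_cmd -0.0653 a_meas -0.0769 ori [ 1.794e+02 -1.000e-01  3.800e+00] ft [-2.6  0.1 13. ]
t 26.85 b -0.0023 rows 24 a_cmd -0.0653 a_meas -0.0747 ori [ 1.794e+02 -1.000e-01  3.700e+00] ft [-2.1  1.4 13.3]
t 26.90 b -0.0025 rows 24 a_cmd -0.0653 a_meas -0.0756 ori [ 1.794e+02 -1.000e-01  3.700e+00] ft [-3.9  0.8 11.2]
droop 0.010286925373435868
local [ 0.3337  0.4471  0.0257 -0.0146  0.0312] res [0.4, -0.2, -0.1, -0.1, -0.1, 0.1, -0.0, -0.0, 0.6, 0.3, -0.6, -0.2, -0.5, 0.1, 0.3] now b -0.0024 v -0.0013 a0 -0.0770
local [ 0.3357  0.4454  0.0254 -0.0187 -0.0284] res [0.1, 0.1, -0.4, 0.2, -0.1, 0.1, -0.0] now b -0.0035 v -0.0075 a0 -0.0755
pred b [-0.003, -0.004, -0.005, -0.004, -0.003, -0.002, -0.001, -0.001, -0.0, -0.0, -0.0] v [-0.01, -0.01, 0.0, 0.01, 0.01, 0.01, 0.01, 0.0, 0.0, 0.0, 0.0]
rows [[[0.0001, -0.0012, 0.0001, 0.0013, 0.0001, 0.0, 10], [0.0, -0.0002, 0.0, 0.0002, 0.0, 0.0, 10], [0.0, 0.0003, 0.0, -0.0004, 0.0, 0.0, 10], [-0.0001, 0.0005, 0.0, -0.0005, 0.0, 0.0, 10], [0.0, 0.0005, -0.0001, -0.0005, 0.0, 0.0, 10], [0.0, 0.0004, 0.0, -0.0004, 0.0, 0.0, 10], [0.0, 0.0002, 0.0, -0.0002, 0.0, 0.0, 10], [0.0, -0.0001, 0.0, 0.0, 0.0, 0.0, 10], [0.0, -0.0002, 0.0, 0.0003, 0.0, 0.0, 10], [0.0, -0.0002, 0.0, 0.0002, 0.0, 0.0, 10]]]
a: [-0.0571, -0.0559, -0.0584, -0.0615, -0.0647, -0.0672, -0.0685, -0.0685, -0.0666, -0.0653]
scene [(256.4, 215), (219.8, 141.9)] [[254.17999267578125, 199.97999572753906], [217.05999755859375, 144.41000366210938]] [1 1] [23.0743 21.1631]
top [(217, 160.5), (326.5, 150.7)] [[222.7100067138672, 158.82000732421875], [334.69000244140625, 152.3000030517578]] [1 1] [19.54025 14.37285]
```

Run:
```python
from h import *
f=r.grab_frame  # no call: calibration from constants
Ks=np.array([[433,0,266.3],[0,433,189.6],[0,0,1.]]);Kt=np.array([[466.8,0,256.3],[0,466.8,194.1],[0,0,1.]])
Ts=np.array([[-.9268,-.2146,.3081,1.0458],[.3754,-.551,.7453,1.2145],[.0099,.8064,.5913,1.1317],[0,0,0,1]]);Tt=np.array([[.0267,.9916,-.1269,.3488],[-.9996,.0267,-.0018,.0402],[.0016,.1269,.9919,1.7249],[0,0,0,1]])
def tri(ps,pt):
    A=[];B=[]
    for K,T,p in((Ks,Ts,ps),(Kt,Tt,pt)):
        d=T[:3,:3]@np.array([(p[0]-K[0,2])/K[0,0],-(p[1]-K[1,2])/K[1,1],-1]);d/=np.linalg.norm(d);P=np.eye(3)-np.outer(d,d);A.append(P);B.append(P@T[:3,3])
    return np.linalg.solve(sum(A),sum(B))
for nm,L,R in(("ref",((256.4,215),(217,160.5)),((219.8,141.9),(326.5,150.7))),("now",((254.2,200),(222.7,158.8)),((217.06,144.4),(334.7,152.3)))):
    a=tri(*L);b=tri(*R);print(nm,a.round(4),b.round(4),"tilt",np.arcsin((a[2]-b[2])/.36))
im=cv2.imread("pics/s_lvl.png");a=im[150:215,215:275];
cv2.imwrite("pics/v6.png",np.hstack([cv2.resize(a,(540,585),interpolation=2),cv2.resize(im[130:260,195:252],(256,585),interpolation=2)]))
def lid(n,img):
    h=cv2.cvtColor(cv2.imread(img),cv2.COLOR_BGR2HSV);m=((h[...,1]<40)&(h[...,2]>105)).astype(np.uint8);m=cv2.morphologyEx(m,cv2.MORPH_OPEN,np.ones((5,5)))
    k,l,st,c=cv2.connectedComponentsWithStats(m,connectivity=4)
    for i in range(1,k):
        if 150<st[i,4]<1500 and 190<c[i][0]<360 and 120<c[i][1]<270:print(n,st[i],c[i].round(1))
lid("s","pics/s_lvl.png");lid("t","pics/t_lvl.png")
```

```text
ref [0.6507 0.1754 0.2117] [ 0.6686 -0.1696  0.3095] tilt -0.27502283069634303
now [0.6485 0.1529 0.2576] [ 0.6711 -0.1999  0.2824] tilt -0.0689070867139075
s [208 138  19  16 217] [215.6 145.8]
s [244 195  20  12 210] [253.4 200.4]
s [245 231  42  35 623] [268.6 249.4]
t [324 143  21  21 347] [334.2 153.1]
t [212 148  21  20 352] [222.  157.6]
t [282 156  35   9 267] [299.  160.3]
t [243 157  35  10 274] [260.2 161.7]
t [298 169  40  28 596] [317.7 182.3]
t [ 216  173   45   29 1008] [237.5 188.5]
```

View pics/v6.png

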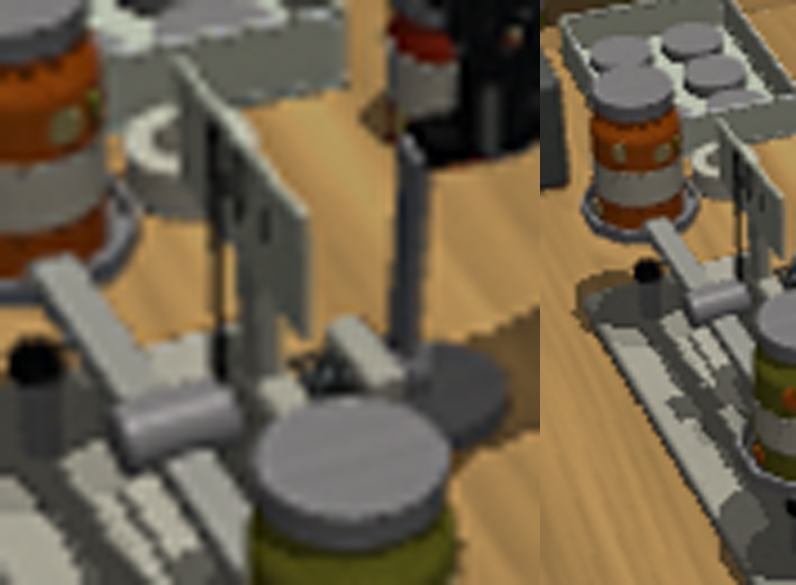

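The picture shows the needle as a near-vertical dark line, from crop (213,130) to (222,370). I'll compare that with the projected needle and redo the lid check with the mask centroids.

Run:
```python
from h import *
from ctl import X,Y,YP
Ks=np.array([[433,0,266.3],[0,433,189.6],[0,0,1.]]);Kt=np.array([[466.8,0,256.3],[0,466.8,194.1],[0,0,1.]])
Ts=np.array([[-.9268,-.2146,.3081,1.0458],[.3754,-.551,.7453,1.2145],[.0099,.8064,.5913,1.1317],[0,0,0,1]]);Tt=np.array([[.0267,.9916,-.1269,.3488],[-.9996,.0267,-.0018,.0402],[.0016,.1269,.9919,1.7249],[0,0,0,1]])
fs=dict(intrinsics=Ks,world_from_camera=Ts);ft=dict(intrinsics=Kt,world_from_camera=Tt)
for b in(-.25,-.06,-.03,0,.03,.06):
    o=.640*X+YP*Y+[0,0,.15];u=-np.sin(b)*Y+[0,0,np.cos(b)]
    top=proj(fs,o+.145*u);bot=proj(fs,o+.06*u);print(b,np.round(top,1),np.round(bot,1),"slope",(top[0]-bot[0])/(top[1]-bot[1]))
# needle dark line in scene image
for n in("sg2","s_lvl"):
    g=cv2.imread(f"pics/{n}.png").max(2).astype(int)
    print(n,[(y,int(np.argmin(g[y,232:246])+232),int(g[y,232:246].min())) for y in range(160,196,3)])
def tri(ps,pt):
    A=[];B=[]
    for K,T,p in((Ks,Ts,ps),(Kt,Tt,pt)):
        d=T[:3,:3]@np.array([(p[0]-K[0,2])/K[0,0],-(p[1]-K[1,2])/K[1,1],-1]);d/=np.linalg.norm(d);P=np.eye(3)-np.outer(d,d);A.append(P);B.append(P@T[:3,3])
    return np.linalg.solve(sum(A),sum(B))
a=tri((253.4,200.4),(222,157.6));b=tri((215.6,145.8),(334.2,153.1));print(a,b,np.arcsin((a[2]-b[2])/.36))
# lid-pair shift along y: expected from tilt alone
O=.662*X+YP*Y+[0,0,.15]
for bb in(-.25,-.06,-.03,0,.03):
    P=[];
    for sgn in(1,-1):
        yb=sgn*.18*np.cos(bb)-.14*np.sin(bb);zb=sgn*.18*np.sin(bb)+.14*np.cos(bb);q=O+yb*Y+[0,0,zb];P+=[np.round(proj(fs,q),1),np.round(proj(ft,q),1)]
    print(bb,"L s",P[0],"t",P[1],"R s",P[2],"t",P[3])
```

```text
-0.25 [242.1 169. ] [240.3 184.9] slope -0.1096216041917162
-0.06 [239.  164.1] [239.1 182.9] slope 0.004956124916283602
-0.03 [238.6 163.5] [238.9 182.6] slope 0.019823861877149712
0 [238.1 162.9] [238.7 182.3] slope 0.03405579576397404
0.03 [237.6 162.3] [238.6 182.1] slope 0.0477159232268049
0.06 [237.1 161.7] [238.4 181.8] slope 0.060861215019913296
sg2 [(160, 235, 65), (163, 235, 64), (166, 240, 50), (169, 241, 30), (172, 241, 12), (175, 241, 16), (178, 241, 14), (181, 241, 16), (184, 241, 24), (187, 240, 9), (190, 240, 22), (193, 240, 54)]
s_lvl [(160, 235, 63), (163, 238, 43), (166, 238, 20), (169, 238, 17), (172, 241, 27), (175, 239, 31), (178, 242, 67), (181, 242, 54), (184, 242, 56), (187, 239, 18), (190, 239, 10), (193, 241, 55)]
[0.6521578  0.15515438 0.25863905] [ 0.67342309 -0.20107837  0.27499362] -0.045445002651373835
-0.25 L s [257.1 209.7] t [213.6 158.4] R s [217.8 137.9] t [325.3 148.2]
-0.06 L s [254.4 197. ] t [219.2 155.7] R s [215.4 140.9] t [334.  149.9]
-0.03 L s [253.9 194.9] t [220.3 155.3] R s [215.  141.6] t [335.2 150.3]
0 L s [253.3 192.9] t [221.5 154.9] R s [214.7 142.3] t [336.2 150.6]
0.03 L s [252.8 190.9] t [222.8 154.5] R s [214.5 143.1] t [337.2 150.9]
```

Run:
```python
from h import *
from ctl import X,Y,YP
from scipy.optimize import least_squares
Ks=np.array([[433,0,266.3],[0,433,189.6],[0,0,1.]]);Kt=np.array([[466.8,0,256.3],[0,466.8,194.1],[0,0,1.]])
Ts=np.array([[-.9268,-.2146,.3081,1.0458],[.3754,-.551,.7453,1.2145],[.0099,.8064,.5913,1.1317],[0,0,0,1]]);Tt=np.array([[.0267,.9916,-.1269,.3488],[-.9996,.0267,-.0018,.0402],[.0016,.1269,.9919,1.7249],[0,0,0,1]])
F=[dict(intrinsics=Ks,world_from_camera=Ts),dict(intrinsics=Kt,world_from_camera=Tt)]
O=.662*X+YP*Y+[0,0,.15]
def px(bb,h):
    P=[]
    for s in(1,-1):
        q=O+(s*.18*np.cos(bb)-h*np.sin(bb))*Y+[0,0,s*.18*np.sin(bb)+h*np.cos(bb)];P+=[proj(f,q) for f in F]
    return np.array(P)
ref=np.array([(256.4,215),(217,160.5),(219.8,141.9),(326.5,150.7)])
for nm,now in(("LK",[(254.18,199.98),(222.71,158.82),(217.06,144.41),(334.69,152.3)]),("mask",[(253.4,200.4),(222,157.6),(215.6,145.8),(334.2,153.1)])):
    d=np.array(now)-ref
    z=least_squares(lambda p:(px(p[0],p[1])-px(-.25,p[1])-d).ravel(),[0,.12]);print(nm,z.x,z.fun.round(1))
    z=least_squares(lambda p:np.r_[(px(p[0],p[1])-now).ravel()-np.tile(p[2:6],1).repeat(1)[[0,1,2,3,0,1,2,3]],(px(p[6],p[1])-ref).ravel()-p[[2,3,4,5,2,3,4,5]],(p[6]+.25)*1000],[0,.12,0,0,0,0,-.25]);print("  abs",z.x.round(3),z.fun.round(1))
```

```text
LK [-0.04214351  0.13474761] [-0.7  1.3  0.2 -1.2  0.2  1.1  0.8  0.4]
  abs [-0.041  0.119 -0.971  0.205 -1.13  -1.193 -0.25 ] [ 0.8  0.4 -0.9 -0.8 -0.7  1.4  0.4  0.5  1.1 -1.6 -0.1  0.3 -1.2 -0.1
  0.7  0.1 -0.1]
mask [-0.02235717  0.11859476] [ 0.3  0.5  0.5 -0.1  1.8  0.6  0.7 -0.2]
  abs [-0.03   0.114 -0.512  0.756 -0.499 -0.755 -0.25 ] [ 0.9  0.  -0.3  0.1  0.3  0.9  0.3 -0.3  0.4 -1.2 -0.2  0.1 -1.7  0.3
  0.2  0.  -0.1]
```

Run:
```python
from mpc2 import *
S["pend"]=None;S["droop"]=.0105;p,x=local(23.9,sp=.002)
MM.DU=.15;mpc(p,x,S["meas"][-1][2],bt=.012,wr=.15)
```

```text
local [0.3336 0.4474 0.0257 0.0301 0.0512] res [-0.1, 0.1, -0.0, -0.1, 0.6, 0.3, -0.6, -0.2, -0.5, 0.1, 0.3] now b -0.0024 v -0.0013 a0 -0.0771
pred b [-0.002, -0.002, -0.001, 0.001, 0.004, 0.007, 0.009, 0.011, 0.012, 0.012, 0.012] v [-0.0, 0.0, 0.01, 0.02, 0.02, 0.02, 0.02, 0.01, 0.0, 0.0, 0.0]
rows [[[0.0001, -0.0019, 0.0002, 0.0021, 0.0001, 0.0, 10], [0.0, 0.0, 0.0, -0.0001, 0.0, 0.0, 10], [0.0, 0.001, -0.0001, -0.0011, -0.0001, 0.0, 10], [-0.0001, 0.0012, -0.0001, -0.0012, -0.0001, 0.0, 10], [-0.0001, 0.0009, -0.0001, -0.001, -0.0001, 0.0, 10], [0.0, 0.0006, -0.0001, -0.0006, 0.0, 0.0, 10], [0.0, 0.0002, 0.0, -0.0002, 0.0, 0.0, 10], [0.0, -0.0003, 0.0, 0.0003, 0.0, 0.0, 10], [0.0, -0.0006, 0.0001, 0.0006, 0.0, 0.0, 10], [0.0, -0.0002, 0.0, 0.0003, 0.0, 0.0, 10]]]
a: [-0.0521, -0.0527, -0.0596, -0.0672, -0.0735, -0.0773, -0.0785, -0.0766, -0.0729, -0.071]
```

>>> {"method": "move_arm", "body": {"rows": [[[0.0001,-0.0019,0.0002,0.0021,0.0001,0,10],[0,0,0,-0.0001,0,0,10],[0,0.001,-0.0001,-0.0011,-0.0001,0,10],[-0.0001,0.0012,-0.0001,-0.0012,-0.0001,0,10],[-0.0001,0.0009,-0.0001,-0.001,-0.0001,0,10],[0,0.0006,-0.0001,-0.0006,0,0,10],[0,0.0002,0,-0.0002,0,0,10],[0,-0.0003,0,0.0003,0,0,10],[0,-0.0006,0.0001,0.0006,0,0,10],[0,-0.0002,0,0.0003,0,0,10]]]}}

```text
clock: 28.3
eef_pos: [0.5241, -0.0198, 0.227]
orientation: [179.1, -0.2, 3.8]
ft_force: [-3.2, 0.9, 12.6]
grip_width: 0.0207
grip_force: 31.0
```

Run:
```python
from mpc2 import *
measure0(3)
s,f=wrist();cv2.imwrite("pics/w_lvl.png",f["image"]);np.save("w_lvl.npy",f["world_from_camera"])
cv2.imwrite("pics/s_lvl2.png",r.grab_frame("scene")["image"])
F=feat(f["image"]);print(F[::3].tolist())
K=f["intrinsics"];T=f["world_from_camera"];o=T[:3,3]
G=F[1:-2];D=np.c_[((G[:,1]+G[:,2])/2-K[0,2])/K[0,0],-(G[:,0]-K[1,2])/K[1,1],-np.ones(len(G))]@T[:3,:3].T
for xn in(.636,.639,.642):
    P=o+D*((xn-o@X)/(D@X))[:,None];c=np.polyfit(P[:,2],P@Y,1);print(xn,"slope tilt",-np.arctan(c[0]),"y at z=.15",np.polyval(c,.15),"res mm",1e3*np.std(P@Y-np.polyval(c,P[:,2])))
p,x=local(25.35,sp=.002)
S["droop"]=S["a"]-S["meas"][-1][2];print(S["droop"])
im=f["image"].astype(int)
for row in(32,34,36,38):print(row,[(c,im[row,c].tolist()) for c in(150,165,180,190,200,440,455,465,475,490,505)])
```

```text
t 28.30 b -0.0231 rows 24 a_cmd -0.0710 a_meas -0.0834 ori [179.1  -0.2   3.8] ft [-3.2  0.9 12.6]
t 28.35 b -0.0262 rows 24 a_cmd -0.0710 a_meas -0.0830 ori [179.1  -0.2   3.8] ft [-3.5  1.1 11.3]
t 28.40 b -0.0298 rows 24 a_cmd -0.0710 a_meas -0.0833 ori [179.1  -0.2   3.8] ft [-2.2  1.1 11.9]
[[0, 274, 286], [3, 273, 285], [6, 273, 284], [9, 272, 283], [12, 272, 283], [15, 272, 282], [18, 271, 281], [21, 271, 280], [24, 271, 280]]
0.636 slope tilt -0.040555799019544286 y at z=.15 -0.06794137215122105 res mm 0.09094336302758943
0.639 slope tilt -0.040555799019545216 y at z=.15 -0.06849077210447388 res mm 0.09827572216218036
0.642 slope tilt -0.04055579901954381 y at z=.15 -0.0690401720577265 res mm 0.10560808129676555
local [ 0.338   0.4443  0.0253 -0.0188 -0.0266] res [-0.1, 0.1, -0.3, 0.4, 0.1, 0.1, -0.2, -0.3, -0.2, 0.4] now b -0.0410 v -0.0838 a0 -0.0748
0.012343194986014536
32 [(150, [208, 206, 205]), (165, [209, 206, 205]), (180, [208, 206, 204]), (190, [209, 206, 205]), (200, [208, 206, 205]), (440, [198, 206, 204]), (455, [191, 199, 198]), (465, [98, 107, 114]), (475, [99, 108, 114]), (490, [18, 39, 78]), (505, [30, 57, 100])]
34 [(150, [194, 192, 192]), (165, [194, 193, 193]), (180, [216, 214, 213]), (190, [216, 213, 212]), (200, [217, 214, 213]), (440, [199, 207, 206]), (455, [174, 182, 182]), (465, [100, 110, 116]), (475, [100, 110, 115]), (490, [25, 42, 79]), (505, [26, 49, 99])]
36 [(150, [78, 89, 90]), (165, [81, 87, 89]), (180, [73, 82, 85]), (190, [74, 82, 83]), (200, [73, 81, 82]), (440, [115, 123, 124]), (455, [112, 121, 127]), (465, [101, 110, 116]), (475, [98, 108, 113]), (490, [25, 52, 100]), (505, [28, 53, 101])]
38 [(150, [84, 93, 94]), (165, [87, 94, 95]), (180, [81, 91, 91]), (190, [76, 84, 86]), (200, [77, 86, 87]), (440, [87, 94, 96]), (455, [102, 113, 119]), (465, [102, 111, 118]), (475, [95, 104, 111]), (490, [30, 54, 100]), (505, [22, 49, 97])]
```

Run:
```python
from mpc2 import *
S["pend"]=None;S["droop"]=.0117;S["H"]=.0017;S["p0"]=[.336,.4455,.0255];save()
p,x=local(22.45,sp=.002);p,x=local(25.35,sp=.001)
MM.DU=.15;mpc(p,x,S["meas"][-1][2],bt=.006,wr=.12)
```

```text
local [ 0.3398  0.4658  0.0259 -0.0146  0.0327] res [0.3, -0.3, -0.1, 0.0, -0.6, -0.2, -0.2, -0.0, 5.2, 4.8, 3.9, 4.2, -6.1, -6.2, -6.6, -0.4, 0.5, 1.7] now b -0.0389 v -0.0759 a0 -0.0761
local [ 0.3424  0.4431  0.0252 -0.019  -0.024 ] res [-0.4, -0.0, -0.2, 0.7, 0.1, 0.1, -0.3, -0.5, -0.2, 0.6] now b -0.0406 v -0.0825 a0 -0.0737
pred b [-0.041, -0.05, -0.052, -0.046, -0.034, -0.02, -0.008, 0.0, 0.005, 0.006, 0.006] v [-0.08, -0.05, 0.02, 0.08, 0.11, 0.11, 0.08, 0.05, 0.02, 0.0, 0.0]
rows [[[0.0011, -0.017, 0.0008, 0.018, 0.0012, 0.0, 10], [0.0001, -0.0017, 0.0, 0.0018, 0.0001, 0.0, 10], [-0.0004, 0.006, 0.0, -0.0063, -0.0004, 0.0, 10], [-0.0004, 0.0073, -0.0003, -0.0078, -0.0005, 0.0, 10], [-0.0004, 0.0062, -0.0006, -0.0065, -0.0004, 0.0, 10], [-0.0003, 0.0036, -0.0004, -0.0039, -0.0003, 0.0, 10], [0.0, 0.0009, -0.0001, -0.0009, -0.0001, 0.0, 10], [0.0001, -0.002, 0.0002, 0.0021, 0.0001, 0.0, 10], [0.0002, -0.0034, 0.0004, 0.0036, 0.0002, 0.0, 10], [0.0001, -0.0011, 0.0001, 0.0012, 0.0001, 0.0, 10]]]
a: [0.0424, 0.0537, 0.014, -0.0351, -0.076, -0.1006, -0.1062, -0.093, -0.0703, -0.0628]
```

Run:
```python
from mpc2 import *
S["pend"]=None;S["H"]=1e-6;save()
p,x=local(22.45,sp=.002)
MM.DU=.15;mpc(np.array([.336,.4455,.0255]),(-.0408,-.082),S["meas"][-1][2],bt=.006,wr=.12,H=.0015)
```

```text
local [ 0.3358  0.4602  0.0257 -0.0147  0.0341] res [0.1, -0.3, -0.0, 0.2, -0.0, 0.1, -0.0, -0.0, 3.4, 3.1, 2.3, 2.7, -4.1, -4.1, -4.5, -0.2, 0.3, 1.2] now b -0.0398 v -0.0795 a0 -0.0764
pred b [-0.041, -0.05, -0.052, -0.046, -0.034, -0.02, -0.008, 0.0, 0.005, 0.006, 0.006] v [-0.08, -0.05, 0.02, 0.08, 0.11, 0.11, 0.08, 0.05, 0.02, 0.0, 0.0]
rows [[[0.0011, -0.017, 0.0008, 0.018, 0.0012, 0.0, 10], [0.0001, -0.0017, 0.0, 0.0019, 0.0001, 0.0, 10], [-0.0004, 0.0059, 0.0, -0.0063, -0.0004, 0.0, 10], [-0.0004, 0.0074, -0.0003, -0.0079, -0.0005, 0.0, 10], [-0.0005, 0.0063, -0.0006, -0.0066, -0.0004, 0.0, 10], [-0.0002, 0.0038, -0.0005, -0.0041, -0.0003, 0.0, 10], [-0.0001, 0.001, -0.0001, -0.0011, -0.0001, 0.0, 10], [0.0002, -0.0019, 0.0003, 0.002, 0.0001, 0.0, 10], [0.0002, -0.0034, 0.0004, 0.0037, 0.0002, 0.0, 10], [0.0001, -0.0012, 0.0001, 0.0012, 0.0001, 0.0, 10]]]
a: [0.0424, 0.0543, 0.0147, -0.0351, -0.0766, -0.1025, -0.1094, -0.0968, -0.0735, -0.0659]
```

>>> {"method": "move_arm", "body": {"rows": [[[0.0011,-0.017,0.0008,0.018,0.0012,0,10],[0.0001,-0.0017,0,0.0019,0.0001,0,10],[-0.0004,0.0059,0,-0.0063,-0.0004,0,10],[-0.0004,0.0074,-0.0003,-0.0079,-0.0005,0,10],[-0.0005,0.0063,-0.0006,-0.0066,-0.0004,0,10],[-0.0002,0.0038,-0.0005,-0.0041,-0.0003,0,10],[-0.0001,0.001,-0.0001,-0.0011,-0.0001,0,10],[0.0002,-0.0019,0.0003,0.002,0.0001,0,10],[0.0002,-0.0034,0.0004,0.0037,0.0002,0,10],[0.0001,-0.0012,0.0001,0.0012,0.0001,0,10]]]}}

```text
clock: 29.8
eef_pos: [0.5244, -0.0213, 0.2264]
orientation: [179.4, -0.2, 3.7]
ft_force: [-1.8, -0.1, 8.1]
grip_width: 0.0206
grip_force: 31.3
```

Run:
```python
from mpc2 import *
measure0(4);S["droop"]=S["a"]-S["meas"][-1][2];print(S["droop"])
p,x=local(28.3,sp=.002);p,x=local(S["meas"][-4][0],sp=.001)
MM.DU=.15;mpc(p,x,S["meas"][-1][2],bt=.006,wr=.15)
```

```text
t 29.80 b -0.0020 rows 24 a_cmd -0.0659 a_meas -0.0691 ori [179.4  -0.2   3.7] ft [-1.8 -0.1  8.1]
t 29.85 b -0.0020 rows 24 a_cmd -0.0659 a_meas -0.0676 ori [179.4  -0.2   3.6] ft [-0.8 -0.6  9. ]
t 29.90 b -0.0016 rows 24 a_cmd -0.0659 a_meas -0.0691 ori [179.4  -0.2   3.7] ft [-0.9 -0.5  8.6]
t 29.95 b -0.0019 rows 24 a_cmd -0.0659 a_meas -0.0703 ori [179.3  -0.2   3.7] ft [-1.  -0.3  8.9]
0.004390376582652691
local [ 0.3378  0.4453  0.0248 -0.0231 -0.0622] res [0.0, -0.1, 0.1, -0.0, 0.1, -0.5, 0.4] now b -0.0015 v 0.0048 a0 -0.0735
local [ 0.3362  0.4455  0.0255 -0.0019 -0.0015] res [0.1, 0.1, -0.6, 0.3] now b -0.0015 v 0.0058 a0 -0.0757
pred b [-0.002, -0.001, 0.001, 0.002, 0.004, 0.005, 0.005, 0.006, 0.006, 0.006, 0.006] v [0.01, 0.01, 0.01, 0.01, 0.01, 0.01, 0.0, 0.0, 0.0, 0.0, -0.0]
rows [[[0.0, 0.0001, 0.0, -0.0001, 0.0, 0.0, 10], [0.0, 0.0004, -0.0001, -0.0005, 0.0, 0.0, 10], [-0.0001, 0.0005, 0.0, -0.0005, 0.0, 0.0, 10], [0.0, 0.0004, 0.0, -0.0004, 0.0, 0.0, 10], [0.0, 0.0002, -0.0001, -0.0002, 0.0, 0.0, 10], [0.0, 0.0, 0.0, 0.0, 0.0, 0.0, 10], [0.0, -0.0001, 0.0, 0.0001, 0.0, 0.0, 10], [0.0, -0.0002, 0.0001, 0.0002, 0.0, 0.0, 10], [0.0, -0.0002, 0.0, 0.0002, 0.0, 0.0, 10], [0.0, 0.0, 0.0, 0.0, 0.0, 0.0, 10]]]
a: [-0.0666, -0.0697, -0.0729, -0.0754, -0.0766, -0.0766, -0.076, -0.0748, -0.0735, -0.0735]
```

Run:
```python
from mpc2 import *
S["pend"]=None;plan_rot([-.0659,-.0672,-.069,-.0708,-.0717,-.0717,-.0712,-.0705,-.0697,-.0693])
```

```text
rows [[[0.0, 0.0, 0.0, 0.0, 0.0, 0.0, 10], [0.0, 0.0002, 0.0, -0.0002, 0.0, 0.0, 10], [0.0, 0.0003, 0.0, -0.0003, 0.0, 0.0, 10], [0.0, 0.0002, -0.0001, -0.0003, 0.0, 0.0, 10], [-0.0001, 0.0002, 0.0, -0.0001, 0.0, 0.0, 10], [0.0, 0.0, 0.0, 0.0, 0.0, 0.0, 10], [0.0, -0.0001, 0.0, 0.0001, 0.0, 0.0, 10], [0.0001, -0.0001, 0.0, 0.0001, 0.0, 0.0, 10], [0.0, -0.0001, 0.0, 0.0001, 0.0, 0.0, 10], [0.0, -0.0001, 0.0, 0.0001, 0.0, 0.0, 10]]]
a: [-0.0659, -0.0672, -0.0691, -0.071, -0.0716, -0.0716, -0.071, -0.0703, -0.0697, -0.0691]
```

>>> {"method": "move_arm", "body": {"rows": [[[0,0,0,0,0,0,10],[0,0.0002,0,-0.0002,0,0,10],[0,0.0003,0,-0.0003,0,0,10],[0,0.0002,-0.0001,-0.0003,0,0,10],[-0.0001,0.0002,0,-0.0001,0,0,10],[0,0,0,0,0,0,10],[0,-0.0001,0,0.0001,0,0,10],[0.0001,-0.0001,0,0.0001,0,0,10],[0,-0.0001,0,0.0001,0,0,10],[0,-0.0001,0,0.0001,0,0,10]]]}}

```text
clock: 31.25
eef_pos: [0.5244, -0.0208, 0.2263]
orientation: [179.2, -0.2, 3.7]
ft_force: [-0.4, 0.6, 9.2]
grip_width: 0.0208
grip_force: 31.3
```

Run:
```python
from mpc2 import *
measure0(4);S["droop"]=S["a"]-S["meas"][-1][2];print(S["droop"])
p,x=local(29.8,sp=.002);p,x=local(S["meas"][-4][0],sp=.001)
MM.DU=.15;mpc(p,x,S["meas"][-1][2],bt=.006,wr=.15)
```

```text
t 31.25 b 0.0152 rows 24 a_cmd -0.0691 a_meas -0.0742 ori [179.2  -0.2   3.7] ft [-0.4  0.6  9.2]
t 31.30 b 0.0164 rows 24 a_cmd -0.0691 a_meas -0.0743 ori [179.2  -0.2   3.7] ft [-0.4 -0.1  7.5]
t 31.35 b 0.0177 rows 24 a_cmd -0.0691 a_meas -0.0745 ori [179.2  -0.2   3.7] ft [-1.2 -0.2  7.7]
t 31.40 b 0.0193 rows 24 a_cmd -0.0691 a_meas -0.0743 ori [179.2  -0.2   3.7] ft [-0.9  0.   9.2]
0.005211565967848608
local [ 0.3357  0.4462  0.0254 -0.0019 -0.0025] res [0.2, 0.2, -0.6, 0.2, 0.1, 0.1, 0.2, -0.3] now b 0.0207 v 0.0309 a0 -0.0756
local [0.3358 0.4456 0.0255 0.0152 0.0244] res [-0.1, 0.1, 0.2, -0.2] now b 0.0208 v 0.0325 a0 -0.0760
pred b [0.021, 0.025, 0.026, 0.025, 0.021, 0.017, 0.012, 0.009, 0.007, 0.006, 0.006] v [0.03, 0.02, 0.0, -0.02, -0.03, -0.04, -0.03, -0.02, -0.01, -0.0, -0.0]
rows [[[-0.0004, 0.0055, -0.0007, -0.0059, -0.0004, 0.0, 10], [0.0, 0.0011, -0.0001, -0.0011, -0.0001, 0.0, 10], [0.0001, -0.0013, 0.0002, 0.0014, 0.0001, 0.0, 10], [0.0001, -0.0023, 0.0003, 0.0024, 0.0002, 0.0, 10], [0.0001, -0.0021, 0.0002, 0.0023, 0.0001, 0.0, 10], [0.0002, -0.0017, 0.0002, 0.0017, 0.0001, 0.0, 10], [0.0, -0.0008, 0.0001, 0.0009, 0.0001, 0.0, 10], [0.0, 0.0002, -0.0001, -0.0002, 0.0, 0.0, 10], [-0.0001, 0.0011, -0.0001, -0.0012, -0.0001, 0.0, 10], [0.0, 0.0007, 0.0, -0.0007, 0.0, 0.0, 10]]]
a: [-0.1062, -0.1132, -0.1043, -0.0892, -0.0748, -0.064, -0.0584, -0.0596, -0.0672, -0.0716]
```

>>> {"method": "move_arm", "body": {"rows": [[[-0.0004,0.0055,-0.0007,-0.0059,-0.0004,0,10],[0,0.0011,-0.0001,-0.0011,-0.0001,0,10],[0.0001,-0.0013,0.0002,0.0014,0.0001,0,10],[0.0001,-0.0023,0.0003,0.0024,0.0002,0,10],[0.0001,-0.0021,0.0002,0.0023,0.0001,0,10],[0.0002,-0.0017,0.0002,0.0017,0.0001,0,10],[0,-0.0008,0.0001,0.0009,0.0001,0,10],[0,0.0002,-0.0001,-0.0002,0,0,10],[-0.0001,0.001,-0.0001,-0.0011,-0.0001,0,10],[0,0.0006,0,-0.0006,0,0,10]]]}}

```text
clock: 32.7
eef_pos: [0.5243, -0.0207, 0.2263]
orientation: [179.1, -0.2, 3.7]
ft_force: [-0.5, 0.2, 8.9]
grip_width: 0.0206
grip_force: 31.3
```

Run:
```python
from mpc2 import *
S["pend"][-2]+=.0006;S["pend"][-1]+=.0013
measure0(4);S["droop"]=S["a"]-S["meas"][-1][2];print(S["droop"])
p,x=local(29.8,sp=.002);p,x=local(S["meas"][-4][0],sp=.001)
MM.DU=.15;mpc(p,x,S["meas"][-1][2],bt=.006,wr=.15)
```

```text
t 32.70 b 0.0064 rows 24 a_cmd -0.0703 a_meas -0.0761 ori [179.1  -0.2   3.7] ft [-0.5  0.2  8.9]
t 32.75 b 0.0067 rows 24 a_cmd -0.0703 a_meas -0.0771 ori [179.1  -0.2   3.7] ft [-1.1 -0.2  7.5]
t 32.80 b 0.0071 rows 24 a_cmd -0.0703 a_meas -0.0767 ori [179.1  -0.2   3.7] ft [-1.1 -0.7  8.6]
t 32.85 b 0.0078 rows 24 a_cmd -0.0703 a_meas -0.0765 ori [179.1  -0.2   3.7] ft [-0.7 -0.4  9.2]
0.006148683809654651
local [ 0.3356  0.4468  0.0255 -0.0017 -0.0045] res [0.4, 0.2, -0.7, -0.1, -0.2, 0.0, 0.2, -0.2, 0.8, 0.5, -0.1, -0.9] now b 0.0074 v 0.0038 a0 -0.0761
local [0.3358 0.4455 0.0255 0.0063 0.0083] res [-0.1, 0.1, 0.1, -0.1] now b 0.0082 v 0.0106 a0 -0.0760
pred b [0.008, 0.009, 0.01, 0.01, 0.009, 0.008, 0.007, 0.007, 0.006, 0.006, 0.006] v [0.01, 0.01, 0.0, -0.0, -0.01, -0.01, -0.01, -0.01, -0.0, -0.0, -0.0]
rows [[[-0.0001, 0.0014, -0.0001, -0.0015, -0.0001, 0.0, 10], [0.0, 0.0003, -0.0001, -0.0003, 0.0, 0.0, 10], [0.0, -0.0003, 0.0, 0.0003, 0.0, 0.0, 10], [0.0, -0.0005, 0.0001, 0.0005, 0.0, 0.0, 10], [0.0001, -0.0005, 0.0001, 0.0006, 0.0, 0.0, 10], [0.0, -0.0004, 0.0, 0.0004, 0.0, 0.0, 10], [0.0, -0.0003, 0.0, 0.0003, 0.0, 0.0, 10], [0.0, 0.0001, 0.0, 0.0, 0.0, 0.0, 10], [0.0, 0.0002, 0.0, -0.0003, 0.0, 0.0, 10], [0.0, 0.0002, 0.0, -0.0002, 0.0, 0.0, 10]]]
a: [-0.0797, -0.0816, -0.0797, -0.0766, -0.0728, -0.0703, -0.0684, -0.0684, -0.0703, -0.0716]
```

>>> {"method": "move_arm", "body": {"rows": [[[-0.0001,0.0014,-0.0001,-0.0015,-0.0001,0,10],[0,0.0003,-0.0001,-0.0003,0,0,10],[0,-0.0003,0,0.0003,0,0,10],[0,-0.0005,0.0001,0.0005,0,0,10],[0.0001,-0.0005,0.0001,0.0006,0,0,10],[0,-0.0004,0,0.0004,0,0,10],[0,-0.0003,0,0.0003,0,0,10],[0,0.0001,0,0,0,0,10],[0,0.0002,0,-0.0003,0,0,10],[0,0.0002,0,-0.0002,0,0,10]]]}}

```text
clock: 34.15
eef_pos: [0.5244, -0.0206, 0.2263]
orientation: [179.0, -0.2, 3.7]
ft_force: [-1.8, -0.6, 8.5]
grip_width: 0.0206
grip_force: 31.3
```

Run:
```python
from mpc2 import *
measure0(4);S["droop"]=S["a"]-S["meas"][-1][2];print(S["droop"])
p,x=local(31.25,sp=.002);p,x=local(S["meas"][-4][0],sp=.001)
MM.DU=.15;mpc(p,x,S["meas"][-1][2],bt=.006,wr=.15)
```

```text
t 34.15 b 0.0028 rows 24 a_cmd -0.0716 a_meas -0.0770 ori [179.   -0.2   3.7] ft [-1.8 -0.6  8.5]
t 34.20 b 0.0027 rows 24 a_cmd -0.0716 a_meas -0.0772 ori [179.   -0.2   3.7] ft [-0.2  0.1  8.5]
t 34.25 b 0.0028 rows 24 a_cmd -0.0716 a_meas -0.0769 ori [179.   -0.2   3.7] ft [-1.   0.2  7.6]
t 34.30 b 0.0024 rows 24 a_cmd -0.0716 a_meas -0.0772 ori [179.   -0.2   3.7] ft [-1.   0.5  8.9]
0.005631337889446503
local [0.3362 0.4457 0.0258 0.0153 0.0223] res [0.1, 0.1, 0.1, -0.4, 0.6, 0.4, -0.1, -0.7, -0.2, -0.0, -0.2, 0.5] now b 0.0027 v 0.0005 a0 -0.0768
local [ 0.3361  0.4455  0.0255  0.0028 -0.0022] res [0.0, 0.1, -0.3, 0.2] now b 0.0024 v -0.0025 a0 -0.0758
pred b [0.002, 0.002, 0.002, 0.003, 0.003, 0.004, 0.005, 0.006, 0.006, 0.006, 0.006] v [-0.0, -0.0, 0.0, 0.01, 0.01, 0.01, 0.01, 0.0, 0.0, 0.0, 0.0]
rows [[[0.0, -0.0007, 0.0001, 0.0008, 0.0001, 0.0, 10], [0.0001, -0.0001, 0.0, 0.0001, 0.0, 0.0, 10], [-0.0001, 0.0002, 0.0, -0.0003, 0.0, 0.0, 10], [0.0, 0.0004, -0.0001, -0.0004, 0.0, 0.0, 10], [0.0, 0.0003, 0.0, -0.0004, 0.0, 0.0, 10], [0.0, 0.0003, 0.0, -0.0002, 0.0, 0.0, 10], [0.0, 0.0, 0.0, -0.0001, 0.0, 0.0, 10], [0.0, 0.0, 0.0, 0.0001, 0.0, 0.0, 10], [0.0, -0.0002, 0.0, 0.0002, 0.0, 0.0, 10], [0.0, -0.0001, 0.0, 0.0001, 0.0, 0.0, 10]]]
a: [-0.0665, -0.0659, -0.0678, -0.0703, -0.0728, -0.0741, -0.0747, -0.0741, -0.0728, -0.0722]
```

>>> {"method": "move_arm", "body": {"rows": [[[0,-0.0007,0.0001,0.0008,0.0001,0,10],[0.0001,-0.0001,0,0.0001,0,0,10],[-0.0001,0.0002,0,-0.0003,0,0,10],[0,0.0004,-0.0001,-0.0004,0,0,10],[0,0.0003,0,-0.0004,0,0,10],[0,0.0003,0,-0.0002,0,0,10],[0,0,0,-0.0001,0,0,10],[0,0,0,0.0001,0,0,10],[0,-0.0002,0,0.0002,0,0,10],[0,-0.0001,0,0.0001,0,0,10]]]}}

```text
clock: 35.6
eef_pos: [0.5244, -0.0206, 0.2263]
orientation: [179.0, -0.2, 3.7]
ft_force: [-0.9, 0.3, 8.1]
grip_width: 0.0208
grip_force: 31.3
```

Run:
```python
from mpc2 import *
measure0(4);S["droop"]=S["a"]-S["meas"][-1][2];print(S["droop"])
p,x=local(32.7,sp=.002);p,x=local(S["meas"][-4][0],sp=.001)
MM.DU=.15;mpc(p,x,S["meas"][-1][2],bt=.006,wr=.15)
```

```text
t 35.60 b 0.0112 rows 24 a_cmd -0.0722 a_meas -0.0775 ori [179.   -0.2   3.7] ft [-0.9  0.3  8.1]
t 35.65 b 0.0118 rows 24 a_cmd -0.0722 a_meas -0.0775 ori [179.   -0.2   3.7] ft [-1.   0.1  9. ]
t 35.70 b 0.0125 rows 24 a_cmd -0.0722 a_meas -0.0776 ori [179.   -0.2   3.7] ft [-0.4  0.2  8.8]
t 35.75 b 0.0130 rows 24 a_cmd -0.0722 a_meas -0.0774 ori [179.   -0.2   3.7] ft [-0.9 -0.4  9.3]
0.0051860818690519644
local [0.3363 0.4453 0.0257 0.0065 0.005 ] res [0.2, 0.2, -0.1, -0.5, -0.0, 0.1, -0.3, 0.3, 0.2, 0.1, -0.1, -0.1] now b 0.0136 v 0.0124 a0 -0.0763
local [0.336  0.4455 0.0255 0.0113 0.0113] res [0.0, 0.0, -0.1, 0.0] now b 0.0137 v 0.0137 a0 -0.0759
pred b [0.014, 0.015, 0.016, 0.015, 0.013, 0.011, 0.009, 0.007, 0.006, 0.006, 0.006] v [0.01, 0.01, -0.0, -0.01, -0.02, -0.02, -0.01, -0.01, -0.0, -0.0, -0.0]
rows [[[-0.0002, 0.0024, -0.0003, -0.0026, -0.0002, 0.0, 10], [0.0, 0.0004, 0.0, -0.0004, 0.0, 0.0, 10], [0.0001, -0.0006, 0.0001, 0.0007, 0.0, 0.0, 10], [0.0, -0.0011, 0.0001, 0.0011, 0.0001, 0.0, 10], [0.0001, -0.001, 0.0001, 0.0011, 0.0001, 0.0, 10], [0.0, -0.0007, 0.0001, 0.0007, 0.0, 0.0, 10], [0.0001, -0.0003, 0.0, 0.0004, 0.0, 0.0, 10], [0.0, 0.0001, 0.0, -0.0001, 0.0, 0.0, 10], [-0.0001, 0.0005, -0.0001, -0.0006, 0.0, 0.0, 10], [0.0, 0.0003, 0.0, -0.0003, 0.0, 0.0, 10]]]
a: [-0.0886, -0.0911, -0.0867, -0.0797, -0.0728, -0.0684, -0.0659, -0.0665, -0.0703, -0.0722]
```

>>> {"method": "move_arm", "body": {"rows": [[[-0.0002,0.0024,-0.0003,-0.0026,-0.0002,0,10],[0,0.0004,0,-0.0004,0,0,10],[0.0001,-0.0006,0.0001,0.0007,0,0,10],[0,-0.0011,0.0001,0.0011,0.0001,0,10],[0.0001,-0.001,0.0001,0.0011,0.0001,0,10],[0,-0.0007,0.0001,0.0007,0,0,10],[0.0001,-0.0003,0,0.0004,0,0,10],[0,0.0001,0,-0.0001,0,0,10],[-0.0001,0.0005,-0.0001,-0.0006,0,0,10],[0,0.0003,0,-0.0003,0,0,10]]]}}

```text
clock: 37.05
eef_pos: [0.5244, -0.0206, 0.2263]
orientation: [179.0, -0.2, 3.7]
ft_force: [-0.0, 0.1, 8.2]
grip_width: 0.0205
grip_force: 31.3
```

Run:
```python
from mpc2 import *
measure0(4);S["droop"]=S["a"]-S["meas"][-1][2];print(S["droop"])
p,x=local(34.15,sp=.002)
MM.DU=.15;b0=x[0]
# lower smoothly: target path to -.10 over this call, moving
T=lambda t:b0+(-.11-b0)*((t/1.25)**2*(3-2*t/1.25))
mpc(p,x,S["meas"][-1][2],bt=-.11,path=T,wr=.15)
```

```text
t 37.05 b 0.0048 rows 24 a_cmd -0.0722 a_meas -0.0779 ori [179.   -0.2   3.7] ft [-0.   0.1  8.2]
t 37.10 b 0.0047 rows 24 a_cmd -0.0722 a_meas -0.0781 ori [179.   -0.2   3.7] ft [-0.8 -0.2  8.8]
t 37.15 b 0.0050 rows 24 a_cmd -0.0722 a_meas -0.0778 ori [179.   -0.2   3.7] ft [-0.4 -0.9  7.9]
t 37.20 b 0.0048 rows 24 a_cmd -0.0722 a_meas -0.0779 ori [179.   -0.2   3.7] ft [-0.9 -0.2  8.3]
0.00570837964027493
local [ 0.3366  0.4447  0.0257  0.0028 -0.0017] res [-0.0, 0.1, -0.3, 0.3, 0.2, 0.0, -0.2, -0.2, 0.2, 0.3, -0.3, -0.1] now b 0.0046 v -0.0014 a0 -0.0763
pred b [0.005, 0.003, -0.003, -0.016, -0.034, -0.056, -0.077, -0.094, -0.104, -0.109, -0.11] v [-0.0, -0.02, -0.08, -0.13, -0.16, -0.17, -0.16, -0.11, -0.06, -0.02, -0.0]
rows [[[-0.0006, 0.0089, -0.0012, -0.0096, -0.0006, 0.0, 10], [-0.0001, 0.0024, -0.0004, -0.0025, -0.0002, 0.0, 10], [0.0001, -0.0023, 0.0004, 0.0025, 0.0002, 0.0, 10], [0.0004, -0.0052, 0.0008, 0.0056, 0.0004, 0.0, 10], [0.0004, -0.0067, 0.0007, 0.0071, 0.0005, 0.0, 10], [0.0004, -0.0067, 0.0004, 0.0071, 0.0005, 0.0, 10], [0.0003, -0.0049, 0.0001, 0.0052, 0.0003, 0.0, 10], [0.0001, -0.0012, 0.0, 0.0012, 0.0001, 0.0, 10], [-0.0003, 0.0048, -0.0001, -0.005, -0.0003, 0.0, 10], [-0.0003, 0.0041, -0.0001, -0.0043, -0.0003, 0.0, 10]]]
a: [-0.1326, -0.1484, -0.1326, -0.0974, -0.0527, -0.008, 0.0248, 0.0323, 0.0008, -0.0262]
```

>>> {"method": "move_arm", "body": {"rows": [[[-0.0006,0.0089,-0.0012,-0.0096,-0.0006,0,10],[-0.0001,0.0024,-0.0004,-0.0025,-0.0002,0,10],[0.0001,-0.0023,0.0004,0.0025,0.0002,0,10],[0.0004,-0.0052,0.0008,0.0056,0.0004,0,10],[0.0004,-0.0067,0.0007,0.0071,0.0005,0,10],[0.0004,-0.0067,0.0004,0.0071,0.0005,0,10],[0.0003,-0.0049,0.0001,0.0052,0.0003,0,10],[0.0001,-0.0012,0,0.0012,0.0001,0,10],[-0.0003,0.0048,-0.0001,-0.005,-0.0003,0,10],[-0.0003,0.0041,-0.0001,-0.0043,-0.0003,0,10]]]}}

```text
clock: 38.5
eef_pos: [0.5246, -0.0241, 0.2268]
orientation: [-178.4, -0.1, 3.7]
ft_force: [-1.0, -0.1, 8.8]
grip_width: 0.0211
grip_force: 31.4
```

Run:
```python
from mpc2 import *
measure0(4);S["droop"]=S["a"]-S["meas"][-1][2];print(S["droop"])
p,x=local(37.05,sp=.002);p,x=local(S["meas"][-4][0],sp=.001)
MM.DU=.15;b0=x[0]
T=lambda t:b0+(-.215-b0)*((t/1.25)**2*(3-2*t/1.25))
mpc(p,x,S["meas"][-1][2],bt=-.215,path=T,wr=.15)
```

```text
t 38.50 b -0.1016 rows 24 a_cmd -0.0262 a_meas -0.0312 ori [-1.784e+02 -1.000e-01  3.700e+00] ft [-1.  -0.1  8.8]
t 38.55 b -0.1010 rows 24 a_cmd -0.0262 a_meas -0.0419 ori [-1.784e+02 -1.000e-01  3.800e+00] ft [-2.2 -0.4  9.2]
t 38.60 b -0.1003 rows 24 a_cmd -0.0262 a_meas -0.0367 ori [-1.784e+02 -1.000e-01  3.800e+00] ft [-1.  -0.6 10.6]
t 38.65 b -0.0994 rows 24 a_cmd -0.0262 a_meas -0.0330 ori [-1.784e+02 -1.000e-01  3.700e+00] ft [-1.8  0.3  9.3]
0.006788492197064365
local [0.3344 0.4464 0.0256 0.0047 0.0009] res [-0.1, 0.2, -0.3, 0.2, -0.0, -0.0, 0.0, 0.0] now b -0.0983 v 0.0238 a0 -0.0767
local [ 0.336   0.4455  0.0255 -0.1016  0.0097] res [0.0, -0.0, 0.0, -0.0] now b -0.0983 v 0.0237 a0 -0.0759
pred b [-0.098, -0.096, -0.1, -0.112, -0.132, -0.155, -0.178, -0.197, -0.209, -0.214, -0.215] v [0.02, -0.0, -0.06, -0.13, -0.18, -0.19, -0.17, -0.12, -0.07, -0.02, -0.0]
rows [[[-0.0008, 0.0125, -0.0013, -0.0133, -0.0009, 0.0, 10], [-0.0002, 0.0035, -0.0005, -0.0038, -0.0002, 0.0, 10], [0.0001, -0.0025, 0.0004, 0.0027, 0.0002, 0.0, 10], [0.0004, -0.0063, 0.0008, 0.0067, 0.0004, 0.0, 10], [0.0005, -0.0079, 0.0006, 0.0084, 0.0005, 0.0, 10], [0.0005, -0.0077, 0.0003, 0.0082, 0.0005, 0.0, 10], [0.0004, -0.0056, -0.0001, 0.0059, 0.0004, 0.0, 10], [0.0001, -0.0014, -0.0001, 0.0015, 0.0001, 0.0, 10], [-0.0003, 0.0054, 0.0001, -0.0057, -0.0004, 0.0, 10], [-0.0003, 0.0045, 0.0, -0.0047, -0.0003, 0.0, 10]]]
a: [-0.11, -0.1339, -0.1169, -0.0747, -0.0218, 0.0298, 0.067, 0.0764, 0.0405, 0.0109]
```

>>> {"method": "move_arm", "body": {"rows": [[[-0.0008,0.0125,-0.0013,-0.0133,-0.0009,0,10],[-0.0002,0.0035,-0.0005,-0.0038,-0.0002,0,10],[0.0001,-0.0025,0.0004,0.0027,0.0002,0,10],[0.0004,-0.0063,0.0008,0.0067,0.0004,0,10],[0.0005,-0.0079,0.0006,0.0084,0.0005,0,10],[0.0005,-0.0077,0.0003,0.0082,0.0005,0,10],[0.0004,-0.0056,-0.0001,0.0059,0.0004,0,10],[0.0001,-0.0014,-0.0001,0.0015,0.0001,0,10],[-0.0003,0.0054,0.0001,-0.0057,-0.0004,0,10],[-0.0003,0.0045,0,-0.0047,-0.0003,0,10]]]}}

```text
clock: 39.95
eef_pos: [0.5247, -0.0272, 0.2271]
orientation: [-176.3, -0.2, 3.7]
ft_force: [-1.4, -0.6, 10.1]
grip_width: 0.0205
grip_force: 31.5
```

Run:
```python
from mpc2 import *
measure0(4);S["droop"]=S["a"]-S["meas"][-1][2];print(S["droop"])
p,x=local(38.5,sp=.002);p,x=local(S["meas"][-4][0],sp=.001)
MM.DU=.15;b0=x[0]
T=lambda t:b0+(-.252-b0)*((t/1.25)**2*(3-2*t/1.25))
mpc(p,x,S["meas"][-1][2],bt=-.252,path=T,wr=.15)
```

```text
t 39.95 b -0.2255 rows 24 a_cmd 0.0109 a_meas 0.0085 ori [-176.3   -0.2    3.7] ft [-1.4 -0.6 10.1]
t 40.00 b -0.2252 rows 24 a_cmd 0.0109 a_meas -0.0028 ori [-176.3   -0.2    3.9] ft [-1.7 -2.6 10.4]
t 40.05 b -0.2264 rows 24 a_cmd 0.0109 a_meas 0.0030 ori [-176.3   -0.2    3.8] ft [-1.9 -1.5 11.3]
t 40.10 b -0.2271 rows 24 a_cmd 0.0109 a_meas 0.0070 ori [-176.3   -0.2    3.8] ft [-1.8 -0.9 11.5]
0.0039308024436739385
local [ 0.3349  0.4483  0.0251 -0.1016  0.0107] res [-0.0, 0.0, 0.0, -0.1, 0.7, -1.1, -0.0, 0.3] now b -0.2273 v -0.0066 a0 -0.0751
local [ 0.334   0.4488  0.0254 -0.2251 -0.0152] res [0.7, -1.1, -0.0, 0.4] now b -0.2273 v -0.0065 a0 -0.0761
pred b [-0.227, -0.228, -0.23, -0.232, -0.236, -0.241, -0.245, -0.249, -0.251, -0.252, -0.252] v [-0.01, -0.01, -0.02, -0.03, -0.03, -0.04, -0.03, -0.02, -0.01, -0.0, -0.0]
rows [[[-0.0001, 0.0021, -0.0001, -0.0023, -0.0001, 0.0, 10], [-0.0001, 0.0007, 0.0, -0.0007, 0.0, 0.0, 10], [0.0, -0.0003, 0.0, 0.0003, 0.0, 0.0, 10], [0.0001, -0.001, 0.0001, 0.0011, 0.0001, 0.0, 10], [0.0001, -0.0014, 0.0, 0.0015, 0.0001, 0.0, 10], [0.0001, -0.0014, 0.0, 0.0015, 0.0001, 0.0, 10], [0.0001, -0.0011, 0.0, 0.0011, 0.0001, 0.0, 10], [0.0, -0.0003, 0.0, 0.0003, 0.0, 0.0, 10], [-0.0001, 0.001, 0.0, -0.001, -0.0001, 0.0, 10], [0.0, 0.0009, 0.0, -0.0009, -0.0001, 0.0, 10]]]
a: [-0.0036, -0.008, -0.0061, 0.0008, 0.0103, 0.0197, 0.0267, 0.0286, 0.0223, 0.0166]
```

>>> {"method": "move_arm", "body": {"rows": [[[-0.0001,0.0021,-0.0001,-0.0023,-0.0001,0,10],[-0.0001,0.0007,0,-0.0007,0,0,10],[0,-0.0003,0,0.0003,0,0,10],[0.0001,-0.001,0.0001,0.0011,0.0001,0,10],[0.0001,-0.0014,0,0.0015,0.0001,0,10],[0.0001,-0.0014,0,0.0015,0.0001,0,10],[0.0001,-0.0011,0,0.0011,0.0001,0,10],[0,-0.0003,0,0.0003,0,0,10],[-0.0001,0.001,0,-0.001,-0.0001,0,10],[0,0.0009,0,-0.0009,-0.0001,0,10]]]}}

```text
clock: 41.4
eef_pos: [0.5247, -0.0278, 0.2271]
orientation: [-176.0, -0.1, 3.7]
ft_force: [-1.6, -0.5, 11.4]
grip_width: 0.021
grip_force: 31.6
```

Run:
```python
from mpc2 import *
measure0(4);S["droop"]=S["a"]-S["meas"][-1][2];print(S["droop"])
p,x=local(S["meas"][-4][0],sp=.001)
plan_rot(S["a"]-.03*np.arange(1,11)/10)
```

```text
t 41.40 b -0.2454 rows 24 a_cmd 0.0166 a_meas 0.0154 ori [-1.76e+02 -1.00e-01  3.70e+00] ft [-1.6 -0.5 11.4]
t 41.45 b -0.2446 rows 25 a_cmd 0.0166 a_meas 0.0131 ori [-1.76e+02 -1.00e-01  3.70e+00] ft [-1.2 -0.  11.3]
t 41.50 b -0.2437 rows 25 a_cmd 0.0166 a_meas 0.0138 ori [-1.76e+02 -1.00e-01  3.70e+00] ft [-3.   0.1 11.9]
t 41.55 b -0.2430 rows 25 a_cmd 0.0166 a_meas 0.0143 ori [-1.759e+02 -1.000e-01  3.700e+00] ft [-1.  -0.5 10.4]
0.0023369468962168988
local [ 0.3354  0.4466  0.0255 -0.2453  0.0115] res [0.1, -0.1, -0.2, 0.2] now b -0.2418 v 0.0236 a0 -0.0760
rows [[[0.0, 0.0004, 0.0, -0.0005, 0.0, 0.0, 10], [-0.0001, 0.0005, 0.0, -0.0005, 0.0, 0.0, 10], [0.0, 0.0004, 0.0, -0.0004, 0.0, 0.0, 10], [0.0, 0.0005, 0.0, -0.0005, 0.0, 0.0, 10], [0.0, 0.0004, -0.0001, -0.0005, 0.0, 0.0, 10], [-0.0001, 0.0005, 0.0, -0.0005, 0.0, 0.0, 10], [0.0, 0.0004, 0.0, -0.0004, 0.0, 0.0, 10], [0.0, 0.0005, 0.0, -0.0005, 0.0, 0.0, 10], [-0.0001, 0.0004, 0.0, -0.0005, 0.0, 0.0, 10], [0.0, 0.0005, 0.0, -0.0005, 0.0, 0.0, 10]]]
a: [0.0134, 0.0103, 0.0078, 0.0046, 0.0015, -0.0017, -0.0042, -0.0073, -0.0105, -0.0136]
```

Run:
```python
from mpc2 import *
S["pend"]=None;p=np.array([.336,.4455,.0255]);tk=np.r_[-1,np.arange(11)*.125]
for v in(.015,.024):
  for nm,u in(("A",.0143-.03*np.arange(1,11)/10),("B",[.004,-.004,-.005,-.006,-.006,-.006,-.008,-.012,-.018,-.024]),("C",[0,-.01,-.012,-.012,-.012,-.010,-.010,-.013,-.018,-.024])):
    o=sim(p,(-.242,v),tk,np.r_[.0143,.0143,u],0,1.25,True);i=np.where(o[:,1]<=-.25)[0]
    print(v,nm,o[::10,1].round(4).tolist(),"touch v",o[i[0]-1,1:].round(4) if len(i) else o[-1,1:])
plan_rot(np.array([0,-.01,-.012,-.012,-.012,-.010,-.010,-.013,-.018,-.024])+.0023)
```

```text
0.015 A [-0.242, -0.2397, -0.2365, -0.2328, -0.2286, -0.2243, -0.2198, -0.2155, -0.2113, -0.2075, -0.2042] touch v [-0.20420803  0.0237186 ]
0.015 B [-0.242, -0.2398, -0.2374, -0.2355, -0.2342, -0.2335, -0.2335, -0.234, -0.2354, -0.2379, -0.2423] touch v [-0.24228152 -0.0436584 ]
0.015 C [-0.242, -0.2398, -0.2379, -0.2369, -0.2372, -0.2388, -0.2416, -0.2456, -0.25, -0.25, -0.25] touch v [-0.2497 -0.0455]
0.024 A [-0.242, -0.2385, -0.2343, -0.2294, -0.224, -0.2183, -0.2124, -0.2063, -0.2002, -0.1942, -0.1884] touch v [-0.18841028  0.04569135]
0.024 B [-0.242, -0.2387, -0.2352, -0.2321, -0.2296, -0.2276, -0.226, -0.2249, -0.2243, -0.2247, -0.2265] touch v [-0.22648377 -0.02168565]
0.024 C [-0.242, -0.2387, -0.2356, -0.2335, -0.2326, -0.2329, -0.2342, -0.2365, -0.2398, -0.2446, -0.25] touch v [-0.2497 -0.0589]
rows [[[-0.0001, 0.0021, 0.0, -0.0023, -0.0001, 0.0, 10], [-0.0001, 0.0015, -0.0001, -0.0016, -0.0001, 0.0, 10], [-0.0001, 0.0003, 0.0, -0.0003, 0.0, 0.0, 10], [0.0, 0.0, 0.0, 0.0, 0.0, 0.0, 10], [0.0, 0.0, 0.0, 0.0, 0.0, 0.0, 10], [0.0001, -0.0003, 0.0, 0.0003, 0.0, 0.0, 10], [0.0, 0.0, 0.0, 0.0, 0.0, 0.0, 10], [-0.0001, 0.0005, 0.0, -0.0004, 0.0, 0.0, 10], [0.0, 0.0007, -0.0001, -0.0008, -0.0001, 0.0, 10], [-0.0001, 0.0009, 0.0, -0.001, -0.0001, 0.0, 10]]]
a: [0.0021, -0.008, -0.0099, -0.0099, -0.0099, -0.008, -0.008, -0.0105, -0.0155, -0.0218]
```

>>> {"method": "move_arm", "body": {"rows": [[[-0.0001,0.0021,0,-0.0023,-0.0001,0,10],[-0.0001,0.0015,-0.0001,-0.0016,-0.0001,0,10],[-0.0001,0.0003,0,-0.0003,0,0,10],[0,0,0,0,0,0,10],[0,0,0,0,0,0,10],[0.0001,-0.0003,0,0.0003,0,0,10],[0,0,0,0,0,0,10],[0,0.0003,0,-0.0003,0,0,10],[0,0.0003,0,-0.0003,0,0,10],[0,0.0003,0,-0.0003,0,0,10]]]}}

```text
clock: 42.85
eef_pos: [0.5245, -0.0254, 0.2269]
orientation: [-177.7, -0.1, 3.7]
ft_force: [-0.5, -0.1, 10.5]
grip_width: 0.021
grip_force: 31.6
```

Run:
```python
from mpc2 import *
S["pend"][-3:]=[-.0099,-.0118,-.0137]
measure0(3);p,x=local(S["meas"][-3][0],sp=.001);print(grip_a(r.sense()))
plan_rot(S["a"]-.11*np.arange(1,11)/10)
```

```text
t 42.85 b -0.2529 rows 24 a_cmd -0.0137 a_meas -0.0155 ori [-1.777e+02 -1.000e-01  3.700e+00] ft [-0.5 -0.1 10.5]
t 42.90 b -0.2522 rows 24 a_cmd -0.0137 a_meas -0.0160 ori [-1.777e+02 -1.000e-01  3.700e+00] ft [-1.9 -0.5 11.6]
t 42.95 b -0.2523 rows 24 a_cmd -0.0137 a_meas -0.0159 ori [-1.777e+02 -1.000e-01  3.700e+00] ft [-2.3  0.1 11.2]
local [ 0.3357  0.446   0.0255 -0.2528  0.0135] res [0.1, -0.3, 0.1] now b -0.2524 v -0.0072 a0 -0.0759
-0.015736840953405808
rows [[[-0.0001, 0.0016, -0.0001, -0.0017, -0.0001, 0.0, 10], [-0.0001, 0.0017, -0.0001, -0.0018, -0.0001, 0.0, 10], [-0.0001, 0.0016, -0.0001, -0.0017, -0.0001, 0.0, 10], [-0.0001, 0.0017, -0.0001, -0.0018, -0.0001, 0.0, 10], [-0.0001, 0.0016, -0.0002, -0.0017, -0.0001, 0.0, 10], [-0.0001, 0.0017, -0.0002, -0.0018, -0.0001, 0.0, 10], [-0.0001, 0.0016, -0.0002, -0.0017, -0.0001, 0.0, 10], [-0.0002, 0.0016, -0.0002, -0.0018, -0.0001, 0.0, 10], [-0.0001, 0.0017, -0.0002, -0.0017, -0.0001, 0.0, 10], [-0.0001, 0.0016, -0.0003, -0.0018, -0.0001, 0.0, 10]]]
a: [-0.0244, -0.0357, -0.0464, -0.0578, -0.0685, -0.0798, -0.0905, -0.1019, -0.1126, -0.1239]
```

>>> {"method": "move_arm", "body": {"rows": [[[-0.0001,0.0016,-0.0001,-0.0017,-0.0001,0,10],[-0.0001,0.0017,-0.0001,-0.0018,-0.0001,0,10],[-0.0001,0.0016,-0.0001,-0.0017,-0.0001,0,10],[-0.0001,0.0017,-0.0001,-0.0018,-0.0001,0,10],[-0.0001,0.0016,-0.0002,-0.0017,-0.0001,0,10],[-0.0001,0.0017,-0.0002,-0.0018,-0.0001,0,10],[-0.0001,0.0016,-0.0002,-0.0017,-0.0001,0,10],[-0.0002,0.0016,-0.0002,-0.0018,-0.0001,0,10],[-0.0001,0.0017,-0.0002,-0.0017,-0.0001,0,10],[-0.0001,0.0016,-0.0003,-0.0018,-0.0001,0,10]]]}}

```text
clock: 44.25
eef_pos: [0.5239, -0.017, 0.2255]
orientation: [176.0, 0.0, 3.7]
ft_force: [-1.4, 0.3, 8.9]
grip_width: 0.0203
grip_force: 31.4
```

>>> {"method": "move_arm", "body": {"rows": [[[-0.0001,0.0018,-0.0003,-0.002,-0.0001,0,10],[-0.0001,0.0018,-0.0003,-0.002,-0.0001,0,10],[-0.0001,0.0018,-0.0003,-0.002,-0.0001,0,10],[-0.0001,0.0018,-0.0003,-0.002,-0.0001,0,10],[-0.0001,0.0018,-0.0004,-0.002,-0.0001,0,10],[-0.0001,0.0018,-0.0004,-0.002,-0.0001,0,10],[-0.0001,0.0018,-0.0004,-0.002,-0.0001,0,10],[-0.0001,0.0018,-0.0004,-0.002,-0.0001,0,10],[-0.0001,0.0018,-0.0005,-0.002,-0.0001,0,10],[0,0,0,0,0,0,10]]]}}

```text
clock: 45.5
eef_pos: [0.5232, -0.0086, 0.2231]
orientation: [169.5, 0.2, 3.8]
ft_force: [-0.6, -0.0, 5.8]
grip_width: 0.0207
grip_force: 31.1
```

Run:
```python
from mpc2 import *
S["pend"]=None
s=r.sense();print(s["clock"],s["eef_pos"],s["orientation"],s["ft_force"],s["grip_force"],grip_a(s))
s,f=wrist();print(tilt(f)[0]-S["bias"])
```

```text
45.5 [ 0.5232388  -0.00863136  0.22305093] [169.52243399   0.18133994   3.751595  ] [-0.59807569 -0.02897059  5.83414981] 31.086283922195435 -0.24129702903047687
-0.24831605126752984
```

>>> {"method": "move_arm", "body": {"rows": [[[0,0,0,0,0,0,24],[0,0,0,0,0,0,32],[0,0,0,0,0,0,45],[0,0,0,0,0,0,65],[0,0,0,0,0,0,85],[0,0,0,0,0,0,85],[0,0,0,0,0,0,85],[0,0.003,0.016,0,0,0,85],[0,0.006,0.032,0,0,0,85],[0,0.006,0.032,0,0,0,85]]]}}

```text
clock: 46.8
eef_pos: [0.5232, -0.0008, 0.2638]
orientation: [169.5, 0.1, 3.7]
ft_force: [-0.1, -0.4, 0.4]
grip_width: 0.0848
grip_force: 0.0
```

>>> {"method": "move_arm", "body": {"rows": [[[0,0.006,0.032,0,0,0,85],[0,0.006,0.032,0,0,0,85],[0,0,0.04,0,0,0,85],[0,0,0.04,0,0,0,85],[0,0,0.04,0,0,0,85],[0,0,0.02,0,0,0,85],[0,0,0,0,0,0,85],[0,0,0,0,0,0,85],[0,0,0,0,0,0,85],[0,0,0,0,0,0,85]]]}}

```text
clock: 48.05
eef_pos: [0.5228, 0.0049, 0.3643]
orientation: [169.5, 0.2, 3.7]
ft_force: [0.1, -0.5, 0.4]
grip_width: 0.0848
grip_force: 0.0
```

Run:
```python
from mpc2 import *
s,f=wrist();print(s["clock"],s["eef_pos"],s["ft_force"],s["grip_width"])
for nm,pt in(("scene","sg2"),("top","tg2")):
    im=r.grab_frame(nm)["image"];ref=cv2.imread(f"pics/{pt}.png");d=cv2.absdiff(cv2.GaussianBlur(im,(3,3),0),cv2.GaussianBlur(ref,(3,3),0)).max(2)
    for p in ([(256,215),(220,142)] if nm=="scene" else [(217,160),(326,151)]):
        q,st,e=cv2.calcOpticalFlowPyrLK(ref,im,np.float32([[p]]),None,winSize=(25,25));print(nm,p,q.ravel()-p)
print(r.sense()["clock"])
```

```text
48.05 [0.52281469 0.00489727 0.36428798] [ 0.05557622 -0.47492605  0.4430786 ] 0.08481794689420342
scene (256, 215) [0.06347656 0.06629944]
scene (220, 142) [ 0.00767517 -0.00137329]
top (217, 160) [-0.57209778 -0.27728271]
top (326, 151) [0.00686646 0.02055359]
48.2
```

The beam is back on its rest: the lids have returned to their starting pixels, and the gripper is clear. I'm handing in.

```bash
python3 -c "
from cell import r
print(r.hand_in())"
```

```text
the job is handed in; nothing more can be done
None
```

The job is handed in: the beam was held level for about 7 s (within roughly 0.02 rad by the needle), after swinging past level to about +0.2 rad twice without reaching the far rest, then eased back onto its original rest and the lever released by 48 s.

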